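# Load the open-ring weights onto the cheese press

## Task

The cheese is in its mould: stand the follower in the mould with its knob up, press the orange thumb latch so that the lid of the weight case pops open, and slide every weight that is in the case sideways through its gap onto the slim neck of the follower's stem, then lower it round the thick foot of the stem so that the weights lie flat in one stack on the follower's plate. When all are on, push the case's lid down until it snaps shut, and leave the mug, the glass and the onion where they stand.

Things in the scene. Friction and masses are not known exactly. Their poses are not given: they have to be found in the camera images.
- press: White perforated cheese mould (95 mm across) on a steel drip tray (136 mm across), one fixed unit on the worktop, which lies 6 mm below the hob glass. Origin: centre of the tray's underside, z up. Open at the top, 87 mm across inside; firm inner floor (cream disc over the cheese) 30 mm above the origin, rim 44 mm above it.
- follower: Loose follower, 350 g, 122 mm high, upright on the hob at the start. Origin: centre of its underside, z along the stem. White plate 80 mm across, 16 mm thick; on it a steel stem with a thick foot 16 mm in diameter from z = 16 to 60 mm, a cone to 68 mm, a slim neck 8 mm in diameter to 100 mm, and a black knob. Seated in the mould, its origin is 30 mm above the press's, with 3 mm of play all round.
- neck (a point): Middle of the slim neck, 84 mm above the follower's underside. A weight's gap passes the 8 mm neck but not the 16 mm foot: it goes on here, level, and is locked once lowered onto the foot. Four weights fill the foot (48 mm). The knob does not pass a weight's hole.
- knob (a point): Middle of the follower's black round knob, 111 mm above its underside: 26 mm in diameter, 22 mm high, with straight sides over the middle 13 mm; where to hold the follower. Its weight is in the plate: pinched lightly here across the stem and lifted, it swings upright.
- weight_1: Loose steel open-ring weight, 170 g, flat C 12 mm thick, both faces alike: ring 60 mm across, 20 mm hole, gap 13 mm wide flaring to 20 mm at the edge. Origin: hole's centre, at mid thickness; x points out through the gap; z up. A handle tongue 24 mm wide runs along -x to 72 mm from the origin: grip it near 60 mm, clear of the knob. Starts in the case, tongue to the front. None if absent.
- weight_2: As weight_1: same shape, size, origin and axes. None if absent in this run.
- weight_3: As weight_1: same shape, size, origin and axes. None if absent in this run.
- weight_4: As weight_1: same shape, size, origin and axes. None if absent in this run.
- case: Fixed flat storage case of the weights, on the hob: 130 mm deep (x), 284 mm wide (y), 28 mm high shut; dark base, sage-green lid hinged along the back. Origin: centre of its underside; x points to the back (hinge side), the orange latch is at the front (-x); z up. Inner floor 6 mm, low rim and ribs between its four bays (68 mm apart) 10 mm above the origin. Hinge axis along y at x = +65 mm, z = 10 mm.
- case_lid (a joint): Lid angle in rad: 0 to 0.01 latched, 1.62 open (just past upright). A spring opens it (1 N at the front edge) and holds it open; to latch it, push the front edge's middle down with 4 to 8 N till it snaps. A shell 130 mm deep from hinge to front; its outer face, 18 mm from the hinge axis, faces the back when open: push there, from behind and then down, to swing it shut.
- case_latch (a joint): Angle of the orange rocker latch in rad: 0 at rest (sprung back), 0.45 fully pressed; it lets the lid go at about 0.2, and must be free again to hold the lid.
- latch_pad (a point): Middle of the top of the latch's orange thumb pad (28 mm in x, 30 mm in y), 92 mm in front of the case's origin and 22 mm above it. Pressing it straight down 5 to 7 mm with 3 to 6 N lets the lid go; the rocker's pivot is 21 mm behind this point.
- lid_front (a point): Point on the lid's outer face, on its middle line, 118 mm from the hinge axis along the lid (12 mm from its front edge): where to push it shut.
- mug: Bystander, not to be moved: white mug with grey dots, 91 mm high, on the worktop at the left. Origin: centre of its underside.
- glass: Bystander, not to be moved: clear glass tumbler, 72 mm across, 92 mm high, behind the press. Origin: centre of its underside.
- onion: Bystander, not to be moved: onion, about 52 mm across, on the worktop at the right.

How it is judged (in metres and radians):
On the way, in this order (a step that is already met when the one before it is completed fails the run):
1. the follower is seated upright in the mould and the case's lid has popped open, in either order (horizontal distance between follower and press below 0.006 m and z of follower in the frame of press between 0.026 and 0.035 m and angle between follower's own z axis and vertical below 0.08 rad and value of joint case_lid above 1.3 rad), for 0.2 s.
2. every weight present is on the stem, round its thick foot, flat, with the follower in the mould (horizontal distance between follower and press below 0.006 m and z of follower in the frame of press between 0.026 and 0.035 m and angle between follower's own z axis and vertical below 0.08 rad and horizontal distance between each of weight_1, weight_2, weight_3, weight_4 and follower below 0.006 m and z of weight_1 in the frame of follower between 0.019 and 0.063 m and angle between the z axis of each of weight_1, weight_2, weight_3, weight_4 and the z axis of follower, either way round below 0.1 rad and z of weight_2 in the frame of follower between 0.019 and 0.063 m and z of weight_3 in the frame of follower between 0.019 and 0.063 m and z of weight_4 in the frame of follower between 0.019 and 0.063 m), for 0.2 s.
At the end, for the whole second after the job is handed in: Follower upright in the mould (centred within 6 mm); every weight present flat round the thick foot of the stem (within 6 mm of its axis, its origin 19 to 63 mm above the follower's, tilt under 0.1 rad); lid latched shut (angle under 0.03 rad); all at rest (all of step 2 and value of joint case_lid between -0.03 and 0.03 rad and linear speed of each of follower, weight_1, weight_2, weight_3, weight_4 below 0.02 m/s); the robot touches nothing.
It fails at once if the mug is knocked more than 3 cm from its place (distance of mug from where it was at the start of the episode above 0.03 m).
It fails at once if the glass is knocked more than 3 cm from its place (distance of glass from where it was at the start of the episode above 0.03 m).
It fails at once if the onion is knocked more than 3 cm from its place (distance of onion from where it was at the start of the episode above 0.03 m).
Of weight_1, weight_2, weight_3, weight_4 only 3 to 4 are there at a start; the rules pass over those that are not, and their reading is None.
At some moment in a run one of weight_1, weight_2, weight_3, weight_4 may be knocked a few centimetres aside while the robot is not near it.
Once in a run the grip may slacken for a moment while it holds something.
It also fails if it takes over 208 s, if anything falls off the work surface, if the arm or the gripper's body presses on something with over 40 N, if the wrist force passes 120 N, or if a joint passes its speed limit or range.

## Robot

A 6-joint arm with a two-finger parallel gripper is mounted at the origin on a cart in front of the work surface, level with it; the furniture and walls round the work are solid. World frame = base frame: x ahead of the robot, y to its left, z up, the work surface at z = 0. Lengths are in mm, angles in rad, forces in N, time in s.
With the tool pointing down it reaches from about 200 to 875 mm from the base axis. Payload 3.4 kg.
Tool frame: the origin (TCP) lies at the very end of the fingers, on their centre line; the grasp point (between the pads) lies 19 mm behind it; z points along the fingers, y is the line along which they close (so a half turn about z gives the same grasp; the last joint's range is limited). The gripper opens to 94 mm and grips with 3 to 60 N. Pads are 16 mm wide; open, the fingers measure 119 mm over their backs; the gripper's body (75 mm by 177 mm) begins 78 mm behind the grasp point.
Start: joints at [-1.466, 0.276, 1.505, -0, 1.361, -0.121], TCP at [128.731, -560.441, 205.493] pointing down, gripper open.
Joint ranges: [-2.89, 2.89], [-0.75, 2.08], [0.22, 2.7], [-1.18, 4.32], [0.11, 2.71], [-2.7, 2.7]. Speed limits (rad/s): [2.57, 2.57, 3.14, 3.14, 3.14, 3.14].

## Interface

Orientations are given as a 3x3 rotation matrix whose columns are the frame's x, y, z axes.
In Python, from cell import robot gives the robot as it stands.
- The arm moves only by the tool play_rows, never from a script. Its argument "moves" is a list of rows, each an object with "translation": the shift along the tool's x, y, z in mm, a list of three; "angular": the turn, a rotation vector about the tool's x, y, z in rad, a list of three; "claw": the closure in counts, from 0 (fully open) to 255 (shut). A call has exactly 5 rows; each row is the pose to reach, as a shift and turn from the pose commanded when the call began, along the tool's axes at that moment; what a row does not reach only later rows make up. A row lasts 1/8 s, in which the tool goes at most 62.5 mm and 10.7 degrees, less where a joint would pass 70% of its speed; a pose out of reach is approached as far as the arm can. A call with a gripper value outside its range is refused whole. The fingers move at their own pace and stop on an object; "grip_force" is the grip in N (left out, the last holds). Time passes only in rows, so rows that repeat a pose let the fingers close, or fill a call up. It gives the time, the measured TCP pose, the force, the opening and the grip force at its end, in the units of the state.
- robot.state(): the state, without advancing time (a new reading comes with each control period).
- robot.snapshot(name): name is "side" or "top"; returns (picture, depth): 420x560x3 uint8, red, green, blue; 420x560 float32, mm along the optical axis (not along the pixel's ray), 0 where there is no reading.
- robot.camera_model(name): a dict with "mtx" (3x3 intrinsics, pixels), "D" ([k1, k2, p1, p2, k3] as OpenCV has them; the pictures are not rectified), "extrinsics" (4x4, takes a point from camera to world coordinates). Camera axes: x right, y up, looking along -z (the intrinsics and any distortion apply to the point x, -y, -z); pixel columns grow to the right and rows downward; lengths in mm; the calibration is good to about 2 mm. A picture is of the moment at which its call begins. camera_model takes no time and is no camera call.
- robot.finish_job(): hands the job in; it is judged then, once.
Trained networks look in the newest picture that a camera, given by its name, has taken for a name from the list of things; names that differ only in an ending like _2 or _b are one class to them, and where a whole thing is asked for, a point or a joint stands for the part that bears it (a point fixed in the world has none). Each returns a list of dicts, best first, with "score" (0 to 1); they miss things now and then, are a little off and sometimes report something else, mostly with a low value. They report only what shows in the picture. A call takes as long as a camera call.
- robot.recognise(name, camera): "xy" ([column, row] in pixels, amid what is visible of it).
- robot.trace(name, camera): "region" (420x560 bool, what is visible of it) and "xy" ([column, row] in pixels, amid what is visible of it).
The state is a dict: "time_s": time; "q": joint angles; "qd": joint speeds; "joint_torque": joint torques, N m; "ee_pos": TCP position; "orientation": TCP orientation; "ft_force": force on the tool from outside, world axes, zero at the start; "wrist_torque": the same for the moment, N m; "grip_width": opening from 0.0 (shut) to 1.0 (fully open); "grip_force": force on a finger pad.
Only numpy, scipy, OpenCV 4.12 (cv2) and the standard library are available. Lean on these libraries where they do the work, as an engineer would, in place of code of your own. Each camera call takes 0.05 s, during which the arm holds its last target. There are 200 camera calls.

## Working session

There is one attempt and no reset: what is moved stays moved. The work goes in short steps, Python scripts to look and compute and a tool call to move; the robot and the scene stay as the last step left them, time stands still between calls to the robot, and variables do not carry over. Pictures are saved under pics/ and viewed, at most 14 in all, crops included, and the job is handed in when it is done.

Besides the shell and the picture viewer there is one more tool, called after ">>>" as name(argument=value, ...), one argument or row to a line, values as JSON. play_rows: Moves the arm, as the interface text tells. Its arguments: {"type":"object","properties":{"moves":{"type":"array","items":{"type":"object","properties":{"translation":{"type":"array","items":{"type":"number"}},"angular":{"type":"array","items":{"type":"number"}},"claw":{"type":"number"}}}},"grip_force":{"type":"number"}},"required":["moves"]}

```bash
mkdir -p pics; ls; cat > h.py <<'E'
import numpy as np, cv2
from cell import robot
def cam(n):
    m=robot.camera_model(n); return np.array(m["mtx"],float),np.array(m["D"],float),np.array(m["extrinsics"],float)
def world(n,uv,d):
    K,D,E=cam(n); uv=np.atleast_2d(np.array(uv,float)); d=np.atleast_1d(d)
    p=cv2.undistortPoints(uv.reshape(-1,1,2),K,D).reshape(-1,2)
    P=np.c_[p[:,0]*d,-p[:,1]*d,-d,np.ones(len(p))]
    return (P@E.T)[:,:3]
def proj(n,X):
    K,D,E=cam(n); P=np.c_[np.atleast_2d(X),np.ones(len(np.atleast_2d(X)))]@np.linalg.inv(E).T
    q=np.c_[P[:,0],-P[:,1],-P[:,2]]
    return cv2.projectPoints(q,np.zeros(3),np.zeros(3),K,D)[0].reshape(-1,2)
def atz(n,uv,z):
    a=world(n,uv,np.full(len(np.atleast_2d(uv)),100.)); o=cam(n)[2][:3,3]
    t=(z-o[2])/(a[:,2]-o[2]); return o+(a-o)*t[:,None]
def cloud(n,dep):
    v,u=np.nonzero(dep>0); return np.c_[u,v],world(n,np.c_[u,v],dep[v,u])
def snap(n,f):
    im,d=robot.snapshot(n); cv2.imwrite("pics/"+f,im[:,:,::-1]); return im,d
E
python3 - <<'E'
from h import *
for n in("top","side"):
    im,d=snap(n,n+"0.png"); print(n,cam(n)[2][:3,3].round(), cam(n)[0][0,0])
    np.save(n+"0.npy",d)
    for t in ["press","follower","knob","neck","case","latch_pad","lid_front","mug","glass","onion"]:
        r=robot.recognise(t,n)
        for a in r[:2]:
            u,v=np.int32(np.round(a["xy"])); print(t,(u,v),round(a["score"],2),world(n,(u,v),d[v,u]).round(0)[0] if d[v,u]>0 else None)
s=robot.state();print(s["time_s"],np.round(s["orientation"],3),s["ft_force"])
E
```

```text
pics
top [-450.  -55. 1606.] 515.7685461394959
press (np.int32(210), np.int32(236)) 0.69 [516. 269.  23.]
follower (np.int32(269), np.int32(250)) 0.57 [462.  55.  22.]
knob (np.int32(267), np.int32(250)) 0.6 [455.  61.  35.]
neck (np.int32(270), np.int32(251)) 0.93 [464.  52.  12.]
case (np.int32(304), np.int32(225)) 0.49 [567. -68.  27.]
lid_front (np.int32(303), np.int32(222)) 0.68 [579. -64.  28.]
mug (np.int32(156), np.int32(249)) 0.75 [445. 446.  47.]
glass (np.int32(232), np.int32(190)) 0.83 [679. 199.  83.]
side [  280. -1693.   795.] 527.6234709523641
press (np.int32(264), np.int32(210)) 0.57 [511. 210.  17.]
follower (np.int32(257), np.int32(225)) 0.58 [464.  54.  25.]
knob (np.int32(257), np.int32(232)) 0.73 [460.  26.  10.]
neck (np.int32(258), np.int32(226)) 0.51 [468.  55.  20.]
neck (np.int32(278), np.int32(315)) 0.27 [ 444. -545.   31.]
case (np.int32(289), np.int32(259)) 0.92 [ 529. -239.   28.]
lid_front (np.int32(290), np.int32(257)) 0.91 [ 534. -224.   27.]
mug (np.int32(238), np.int32(188)) 0.55 [430. 417.  44.]
mug (np.int32(290), np.int32(258)) 0.35 [ 534. -224.   23.]
glass (np.int32(315), np.int32(199)) 0.8 [707. 169.  61.]
glass (np.int32(285), np.int32(259)) 0.28 [ 518. -227.   23.]
onion (np.int32(280), np.int32(316)) 0.85 [ 448. -550.   31.]
1.1 [[ 0.975  0.224 -0.   ]
 [ 0.224 -0.975 -0.   ]
 [-0.     0.    -1.   ]] [-0.52318134 -0.44822442 -0.59007026]
```

```bash
python3 - <<'E'
import cv2
a=cv2.imread("pics/top0.png")[160:310,140:370]; b=cv2.imread("pics/side0.png")[165:345,200:370]
cv2.imwrite("pics/a.png",cv2.resize(a,(800,522),interpolation=cv2.INTER_CUBIC)); cv2.imwrite("pics/b.png",cv2.resize(b,(566,600),interpolation=cv2.INTER_CUBIC))
E
```

```text
(no output)
```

View pics/a.png

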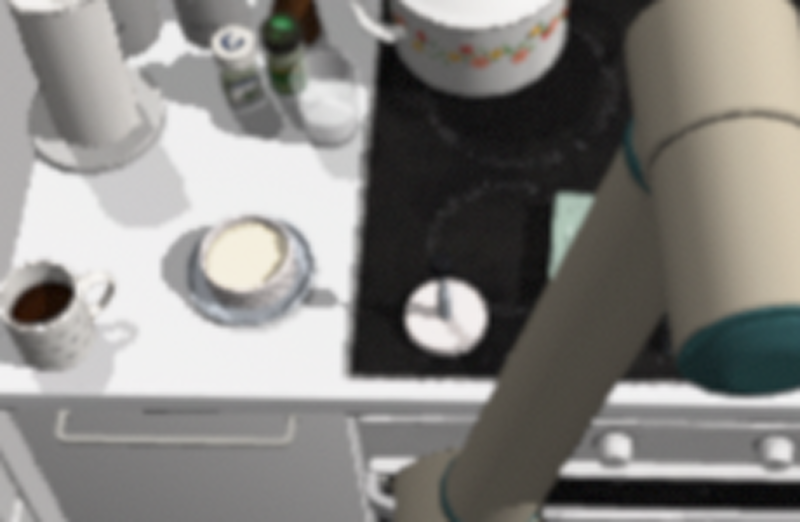

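View pics/b.png

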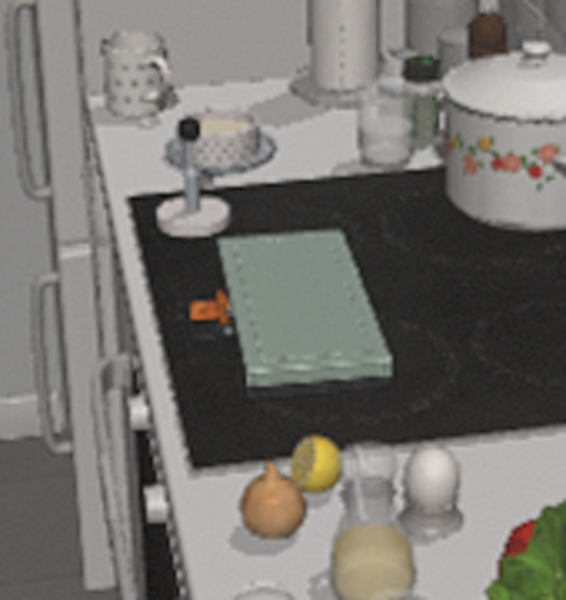

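```bash
cat > m.py <<'E'
from h import *
im=cv2.imread("pics/side0.png"); d=np.load("side0.npy"); uv,P=cloud("side",d); c=im[uv[:,1],uv[:,0]].astype(int)
hsv=cv2.cvtColor(im,cv2.COLOR_BGR2HSV)[uv[:,1],uv[:,0]].astype(int)
def box(u0,u1,v0,v1): return (uv[:,0]>=u0)&(uv[:,0]<=u1)&(uv[:,1]>=v0)&(uv[:,1]<=v1)
def loc(x,y): return 200+x/3.33,165+y/3.33
green=box(262,320,230,285)&(hsv[:,0]>40)&(hsv[:,0]<95)&(hsv[:,1]>20)&(hsv[:,2]>70)
G=P[green]; print("green n",len(G),np.percentile(G[:,2],[5,50,95]).round(1))
top=G[np.abs(G[:,2]-np.median(G[:,2]))<8]
r=cv2.minAreaRect(top[:,:2].astype(np.float32)); print("lid rect",r, cv2.boxPoints(r).round())
org=box(250,272,250,266)&(hsv[:,0]<18)&(hsv[:,1]>150)&(hsv[:,2]>120); print("orange",org.sum(),np.median(P[org],0).round(1),P[org].min(0).round(),P[org].max(0).round())
hob=box(300,340,215,232); print("hob z",np.median(P[hob][:,2])); 
blk=box(252,262,198,208)&(hsv[:,2]<70);print("knob",blk.sum(),np.median(P[blk],0).round(1),uv[blk].mean(0))
for n in ("top","side"):
    im=cv2.imread(f"pics/{n}0.png"); d=np.load(n+"0.npy"); uv,P=cloud(n,d); v=im[uv[:,1],uv[:,0]].mean(1)
    s=(np.abs(P[:,0]-462)<70)&(np.abs(P[:,1]-55)<70)&(v>140)&(P[:,2]>3)&(P[:,2]<32); Q=P[s]
    if len(Q)>10: print(n,"plate",len(Q),cv2.minEnclosingCircle(Q[:,:2].astype(np.float32)),Q.mean(0).round(1))
    s=(np.abs(P[:,0]-512)<90)&(np.abs(P[:,1]-260)<90); Q=P[s]; print("z hist",np.histogram(Q[:,2],np.arange(-20,70,6)))
    q=Q[(Q[:,2]>25)&(Q[:,2]<60)]; print(n,"mould",len(q),cv2.minEnclosingCircle(q[:,:2].astype(np.float32)),q.mean(0).round(1))
    q=Q[(Q[:,2]>12)]; print(n,"hi",cv2.minEnclosingCircle(q[:,:2].astype(np.float32)))
    r=robot.trace("press",n)
    if r:
        m=r[0]["region"]; vv,uu=np.nonzero(m); print("press px box",uu.min(),uu.max(),vv.min(),vv.max(), len(uu)); np.save("press_"+n,m)
E
python3 m.py
```

```text
green n 1266 [14.8 25.3 28.5]
lid rect ((536.2723388671875, -196.08009338378906), (294.0652160644531, 129.0495147705078), 87.4098892211914) [[ 465. -340.]
 [ 594. -346.]
 [ 607.  -52.]
 [ 478.  -46.]]
orange 61 [ 450.7 -196.5   18.8] [ 432. -206.   -5.] [ 467. -127.   32.]
hob z -3.892313431172852
knob 33 [464.3  46.3 112. ] [256.42424242 203.42424242]
top plate 314 ((447.43798828125, 61.05936813354492), 63.42619323730469) [459.9  59.4  14.9]
z hist (array([ 33, 373, 709, 323,  93,  41, 118, 247,  92,  54,  22,   1,   0,
         0]), array([-20, -14,  -8,  -2,   4,  10,  16,  22,  28,  34,  40,  46,  52,
        58,  64]))
top mould 285 ((523.9246826171875, 264.6390075683594), 50.81925582885742) [523.2 268.6  31. ]
top hi ((537.635986328125, 277.6182556152344), 88.1897201538086)
press px box 193 229 222 253 925
side plate 163 ((471.2632751464844, 55.72282409667969), 47.00055694580078) [463.4  45.2  11.1]
z hist (array([ 11, 309, 127,  76,  39,  37,  80,  57,  57,  11,   0,   0,   0,
         0]), array([-20, -14,  -8,  -2,   4,  10,  16,  22,  28,  34,  40,  46,  52,
        58,  64]))
side mould 95 ((520.3492431640625, 263.5002136230469), 56.491065979003906) [529.5 261.6  30.1]
side hi ((550.6795043945312, 275.3965148925781), 81.57113647460938)
press px box 249 282 198 216 456
```

>>> play_rows(
  moves=[
    {"translation": [48,-36,0],"angular": [0,0,0.06],"claw": 255},
    {"translation": [96,-71,0],"angular": [0,0,0.13],"claw": 255},
    {"translation": [145,-107,0],"angular": [0,0,0.2],"claw": 255},
    {"translation": [193,-142,0],"angular": [0,0,0.27],"claw": 255},
    {"translation": [241,-178,0],"angular": [0,0,0.27],"claw": 255},
  ],
)

```text
time_s: 1.82
ee_pos: [324.9, -331.6, 205.7]
orientation: [[0.999, -0.045, 0.001], [-0.045, -0.999, -0.001], [0.001, 0.001, -1.0]]
ft_force: [0.4, 0.2, -0.5]
grip_width: 0.501
grip_force: 0.0
```

>>> play_rows(
  moves=[
    {"translation": [23,-29,29],"angular": [0,0,0],"claw": 255},
    {"translation": [46,-58,58],"angular": [0,0,0],"claw": 255},
    {"translation": [69,-87,87],"angular": [0,0,0],"claw": 255},
    {"translation": [92,-116,116],"angular": [0,0,0],"claw": 255},
    {"translation": [114,-145,145],"angular": [0,0,0],"claw": 255},
  ],
)

```text
time_s: 2.45
ee_pos: [445.1, -192.4, 59.8]
orientation: [[0.999, -0.044, 0.001], [-0.044, -0.999, -0.001], [0.001, 0.001, -1.0]]
ft_force: [0.4, -0.4, 1.1]
grip_width: 0.005
grip_force: 0.0
```

```bash
cat >> h.py <<'E'
def go(x,y,z,yaw):
    "tool shift and z turn from the measured pose to world TCP, tool x at world angle yaw (deg)"
    s=robot.state(); R=np.array(s["orientation"]); p=np.array(s["ee_pos"]); a=np.radians(yaw)
    T=np.array([[np.cos(a),np.sin(a),0],[np.sin(a),-np.cos(a),0],[0,0,-1]])
    print("shift",(R.T@(np.array([x,y,z])-p)).round(1),"turn",cv2.Rodrigues(R.T@T)[0].ravel().round(3),"at",p.round(1),"yaw",np.degrees(np.arctan2(R[1,0],R[0,0])).round(1))
E
python3 - <<'E'
from h import *
go(444,-192,60,-2.6)
for n in("top","side"):
    im,d=snap(n,n+"1.png"); np.save(n+"1.npy",d)
    K=cam(n)
    for t in ["latch_pad","knob","follower","press","lid_front"]:
        r=robot.recognise(t,n)
        for a in r[:1]:
            z={"latch_pad":20,"knob":111,"follower":30,"press":24,"lid_front":28}[t]
            print(n,t,np.round(a["xy"],1),round(a["score"],2),atz(n,a["xy"],z)[0].round(1))
a=cv2.resize(cv2.imread("pics/top1.png")[200:290,180:330],(800,480),interpolation=2)
cv2.imwrite("pics/c.png",a)
E
```

```text
shift [-1.1 -0.3 -0.2] turn [ 0.001 -0.001  0.001] at [ 445.1 -192.4   59.8] yaw -2.5
top latch_pad [337.7 256.1] 0.64 [ 443.5 -187.4   20. ]
top knob [267.9 250.3] 0.69 [409.9  52.2 111. ]
top follower [270.1 249.5] 0.84 [459.9  50.4  30. ]
top press [209.1 236.7] 0.74 [512.2 272.1  24. ]
top lid_front [329.2 241.7] 0.69 [ 496.9 -158.2   28. ]
side latch_pad [263.5 257.3] 0.54 [ 453.7 -194.    20. ]
side knob [255.5 230.6] 0.4 [ 433.6 -183.2  111. ]
side follower [253.4 229.7] 0.4 [445.5   5.   30. ]
side press [269.4 207.7] 0.66 [533.1 212.7  24. ]
side lid_front [290. 258.] 0.81 [ 532.8 -233.1   28. ]
```

View pics/c.png

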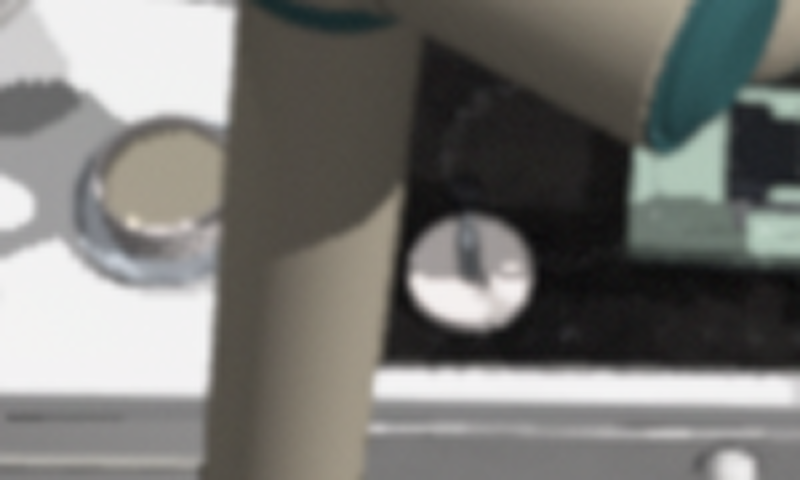

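>>> play_rows(
  moves=[
    {"translation": [0,0,20],"angular": [0,0,0],"claw": 255},
    {"translation": [0,0,34],"angular": [0,0,0],"claw": 255},
    {"translation": [0,0,39],"angular": [0,0,0],"claw": 255},
    {"translation": [0,0,43],"angular": [0,0,0],"claw": 255},
    {"translation": [0,0,46],"angular": [0,0,0],"claw": 255},
  ],
)

```text
time_s: 3.68
ee_pos: [439.2, -192.5, 14.1]
orientation: [[0.999, -0.042, -0.01], [-0.042, -0.999, 0.001], [-0.01, -0.001, -1.0]]
ft_force: [-10.4, -1.7, 13.1]
grip_width: 0.007
grip_force: 8.2
```

>>> play_rows(
  moves=[
    {"translation": [0,0,0],"angular": [0,0,0],"claw": 255},
    {"translation": [0,0,-15],"angular": [0,0,0],"claw": 255},
    {"translation": [-10,0,-50],"angular": [0,0,0],"claw": 255},
    {"translation": [-20,0,-90],"angular": [0,0,0],"claw": 255},
    {"translation": [-30,0,-140],"angular": [0,0,0],"claw": 200},
  ],
)

```text
time_s: 4.3
ee_pos: [413.4, -191.6, 155.3]
orientation: [[0.999, -0.044, -0.001], [-0.044, -0.999, 0.001], [-0.001, -0.001, -1.0]]
ft_force: [1.0, -0.2, -0.1]
grip_width: 0.082
grip_force: 0.0
```

```bash
python3 - <<'E'
from h import *
from scipy.optimize import least_squares
print("plate",atz("top",(268.1,251.0),10), atz("side",(257.5,229.5),10))
im,d=snap("side","side2.png"); np.save("side2.npy",d)
cv2.imwrite("pics/d.png",cv2.resize(im[165:315,200:370,::-1],(680,600),interpolation=2))
hsv=cv2.cvtColor(im,cv2.COLOR_RGB2HSV)
# knob dark blob left of/over white: from trace
for t,z in (("knob",111),("press",24),("glass",40)):
    for r in robot.trace(t,"side")[:2]:
        v,u=np.nonzero(r["region"]); print(t,r["score"],len(u),u.min(),u.max(),v.min(),v.max(),u.mean(),v.mean())
for r in robot.recognise("weight_1","side"): print("w",r["xy"],r["score"],atz("side",r["xy"],18)[0].round())
E
```

```text
plate [[465.12473387  58.55870746  10.        ]] [[464.56189551  47.7263951   10.        ]]
knob 0.63 255 247 268 202 235 257.35686274509806 226.38039215686274
press 0.89 414 252 281 197 216 267.1521739130435 207.56280193236714
glass 0.95 381 307 324 190 215 315.76640419947506 201.38582677165354
w [299.1, 275.2] 0.69 [ 542. -330.   18.]
w [291.4, 252.2] 0.63 [ 548. -175.   18.]
w [292.8, 264.0] 0.51 [ 537. -256.   18.]
```

View pics/d.png

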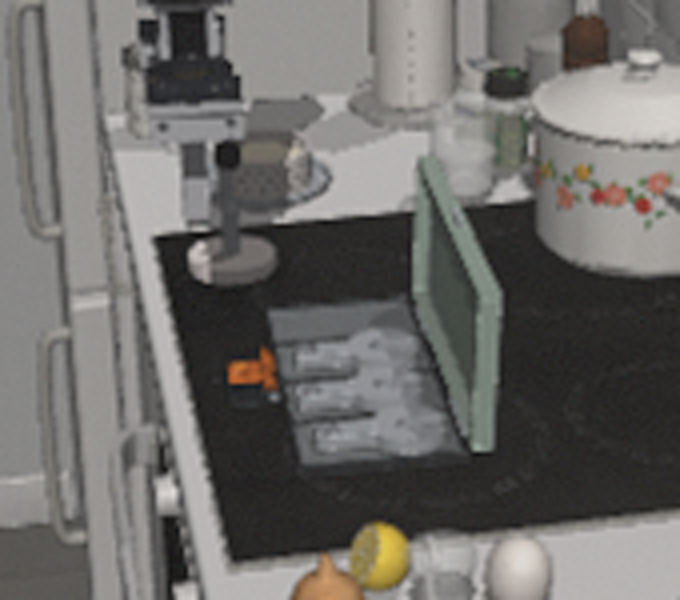

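```bash
cat > p.py <<'E'
from h import *
from scipy.optimize import minimize
t=np.linspace(0,2*np.pi,90)
def poly(n,c,z,R,S=16):
    X=np.c_[c[0]+R*np.cos(t),c[1]+R*np.sin(t),np.full(90,z)]; return proj(n,X)
def mask(n,c,z,R,box,S=8):
    u0,v0,w,h=box; m=np.zeros((h*S,w*S),np.uint8)
    cv2.fillPoly(m,[np.round((poly(n,c,z,R)-[u0-.5,v0-.5])*S).astype(np.int32)],1); return m
def fit(n,cream,box,mk,c0):
    u0,v0,w,h=box; obs=cream[v0:v0+h,u0:u0+w].astype(float)
    def f(c):
        m=mk(c); pr=cv2.resize(m.astype(np.float32),(w,h),interpolation=cv2.INTER_AREA); return ((pr-obs)**2).sum()
    r=minimize(f,c0,method="Nelder-Mead",options=dict(initial_simplex=[c0,[c0[0]+8,c0[1]],[c0[0],c0[1]+8]],xatol=.1)); return r.x.round(1),r.fun,obs.sum()
for n,box in (("top",(190,215,45,45)),("side",(248,190,38,30))):
    im=cv2.imread(f"pics/{n}0.png"); I=im.astype(float)
    yel=(I[...,2]-I[...,0]); u0,v0,w,h=box; b=np.clip((yel)/yel[v0:v0+h,u0:u0+w].max()*1.1,0,1)
    cream=(yel>np.percentile(yel[v0:v0+h,u0:u0+w],99)*.5)
    mk=lambda c:mask(n,c,24,43.5,box)&mask(n,c,38,43.5,box)
    print(n,"press",fit(n,cream,box,mk,[517,268]))
    o=np.dstack([im[v0:v0+h,u0:u0+w]]); o=cv2.resize(o,None,fx=10,fy=10,interpolation=2)
    x=fit(n,cream,box,mk,[517,268])[0]
    for z,R,c in ((24,43.5,(0,0,255)),(38,43.5,(0,255,0)),(38,47.5,(255,0,0)),(0,68,(255,0,255))):
        cv2.polylines(o,[np.round((poly(n,x,z,R)-[u0-.5,v0-.5])*10).astype(np.int32)],True,c)
    cv2.imwrite(f"pics/o_{n}.png",o)
n="top";im=cv2.imread("pics/top0.png"); box=(252,235,35,35); wh=im.min(2)>90
import scipy.ndimage as nd
wh=nd.binary_closing(np.pad(wh,4),iterations=2)[4:-4,4:-4]
l,k=nd.label(wh); wh=l==l[252,266]
print("plate",fit(n,wh,box,lambda c:mask(n,c,15,40,box)|mask(n,c,3,40,box),[465,57]))
print("knob side",atz("side",(257,203.2),111))
a=cv2.imread("pics/o_top.png");b=cv2.imread("pics/o_side.png")
c=np.zeros((450,800,3),np.uint8);c[:a.shape[0],:a.shape[1]]=a[:,:450];b=b[:,:350];c[:b.shape[0],450:450+b.shape[1]]=b
cv2.imwrite("pics/e.png",c)
E
python3 p.py; python3 -c "
from h import *
go(465,56,170,0)"
```

```text
top press (array([523.9, 268.4]), np.float64(20.346923828125), np.float64(373.0))
side press (array([527. , 256.5]), np.float64(12.29638671875), np.float64(68.0))
plate (array([468.2,  59.4]), np.float64(21.445556640625), np.float64(417.0))
knob side [[467.75233852  50.62362428 111.        ]]
shift [  40.1 -249.7  -15.8] turn [-0.    -0.    -0.044] at [ 413.9 -191.7  154.2] yaw -2.5
```

View pics/e.png

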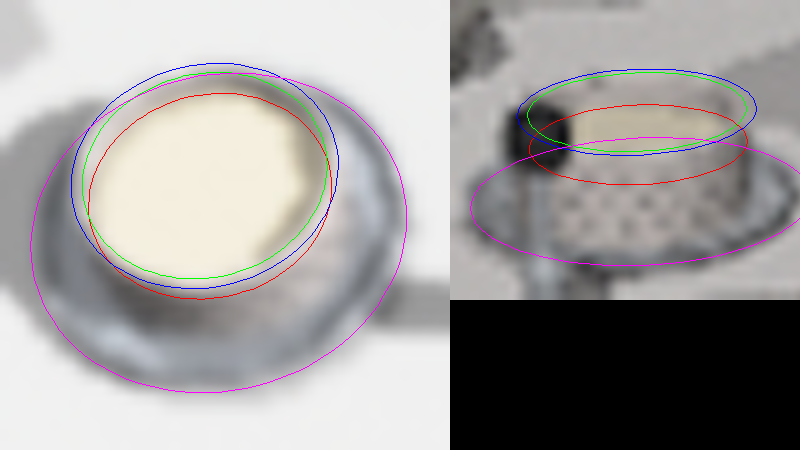

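>>> play_rows(
  moves=[
    {"translation": [9,-55,-5],"angular": [0,0,-0.02],"claw": 0},
    {"translation": [18,-110,-10],"angular": [0,0,-0.044],"claw": 0},
    {"translation": [27,-165,-10],"angular": [0,0,-0.044],"claw": 0},
    {"translation": [36,-215,-6],"angular": [0,0,-0.044],"claw": 0},
    {"translation": [42,-252,0],"angular": [0,0,-0.044],"claw": 0},
  ],
)

```text
time_s: 5.18
ee_pos: [466.6, 60.3, 152.5]
orientation: [[1.0, 0.001, -0.003], [0.001, -1.0, 0.0], [-0.003, -0.0, -1.0]]
ft_force: [0.3, -0.8, -0.1]
grip_width: 0.712
grip_force: 0.0
```

>>> play_rows(
  grip_force=5,
  moves=[
    {"translation": [0,0,0],"angular": [0,0,0],"claw": 40},
    {"translation": [0,0,20],"angular": [0,0,0],"claw": 40},
    {"translation": [0,0,42],"angular": [0,0,0],"claw": 80},
    {"translation": [0,0,62],"angular": [0,0,0],"claw": 120},
    {"translation": [0,0,62],"angular": [0,0,0],"claw": 255},
  ],
)

```text
time_s: 5.8
ee_pos: [465.1, 57.1, 90.3]
orientation: [[1.0, -0.001, -0.006], [-0.001, -1.0, -0.0], [-0.006, 0.0, -1.0]]
ft_force: [-0.6, -0.2, -0.0]
grip_width: 0.558
grip_force: 0.0
```

>>> play_rows(
  moves=[
    {"translation": [0,0,0],"angular": [0,0,0],"claw": 255},
    {"translation": [0,0,0],"angular": [0,0,0],"claw": 255},
    {"translation": [0,0,0],"angular": [0,0,0],"claw": 255},
    {"translation": [0,0,0],"angular": [0,0,0],"claw": 255},
    {"translation": [0,0,0],"angular": [0,0,0],"claw": 255},
  ],
)

```text
time_s: 6.42
ee_pos: [467.7, 58.4, 93.0]
orientation: [[1.0, -0.0, 0.001], [-0.0, -1.0, 0.0], [0.001, -0.0, -1.0]]
ft_force: [0.3, 1.9, 4.6]
grip_width: 0.272
grip_force: 5.0
```

>>> play_rows(
  moves=[
    {"translation": [0,0,-5],"angular": [0,0,0],"claw": 255},
    {"translation": [0,0,-10],"angular": [0,0,0],"claw": 255},
    {"translation": [0,0,-10],"angular": [0,0,0],"claw": 255},
    {"translation": [0,0,-6],"angular": [0,0,0],"claw": 255},
    {"translation": [0,0,0],"angular": [0,0,0],"claw": 255},
  ],
)

```text
time_s: 7.05
ee_pos: [467.0, 58.2, 92.2]
orientation: [[1.0, -0.0, -0.0], [-0.0, -1.0, 0.0], [-0.0, -0.0, -1.0]]
ft_force: [-1.3, 2.5, 6.8]
grip_width: 0.268
grip_force: 5.0
```

>>> play_rows(
  moves=[
    {"translation": [0,0,0],"angular": [0,0,0],"claw": 90},
    {"translation": [0,0,0],"angular": [0,0,0],"claw": 90},
    {"translation": [0,0,0],"angular": [0,0,-0.18],"claw": 90},
    {"translation": [0,0,0],"angular": [0,0,-0.36],"claw": 90},
    {"translation": [0,0,0],"angular": [0,0,-0.54],"claw": 90},
  ],
)

```text
time_s: 7.68
ee_pos: [467.6, 57.9, 92.7]
orientation: [[0.855, 0.519, 0.001], [0.519, -0.855, -0.0], [0.001, 0.001, -1.0]]
ft_force: [0.2, 0.8, -0.1]
grip_width: 0.645
grip_force: 0.0
```

>>> play_rows(
  moves=[
    {"translation": [0,0,0],"angular": [0,0,-0.18],"claw": 90},
    {"translation": [0,0,0],"angular": [0,0,-0.36],"claw": 90},
    {"translation": [0,0,0],"angular": [0,0,-0.54],"claw": 90},
    {"translation": [0,0,0],"angular": [0,0,-0.72],"claw": 90},
    {"translation": [0,0,0],"angular": [0,0,-0.9],"claw": 90},
  ],
)

```text
time_s: 8.3
ee_pos: [467.6, 57.9, 92.7]
orientation: [[0.125, 0.992, 0.001], [0.992, -0.125, -0.0], [-0.0, 0.001, -1.0]]
ft_force: [0.5, 0.4, -0.5]
grip_width: 0.649
grip_force: 0.0
```

>>> play_rows(
  moves=[
    {"translation": [0,0,0],"angular": [0,0,-0.13],"claw": 90},
    {"translation": [0,0,0],"angular": [0,0,-0.13],"claw": 255},
    {"translation": [0,0,0],"angular": [0,0,-0.13],"claw": 255},
    {"translation": [0,0,0],"angular": [0,0,-0.13],"claw": 255},
    {"translation": [0,0,0],"angular": [0,0,-0.13],"claw": 255},
  ],
)

```text
time_s: 8.93
ee_pos: [466.6, 58.0, 92.4]
orientation: [[0.001, 1.0, -0.001], [1.0, -0.001, -0.0], [-0.0, -0.001, -1.0]]
ft_force: [-0.8, -0.6, 0.6]
grip_width: 0.27
grip_force: 5.0
```

>>> play_rows(
  grip_force=8,
  moves=[
    {"translation": [0,0,0],"angular": [0,0,0],"claw": 255},
    {"translation": [0,0,0],"angular": [0,0,0],"claw": 255},
    {"translation": [0,0,-20],"angular": [0,0,0],"claw": 255},
    {"translation": [0,0,-45],"angular": [0,0,0],"claw": 255},
    {"translation": [0,0,-70],"angular": [0,0,0],"claw": 255},
  ],
)

```text
time_s: 9.55
ee_pos: [467.1, 58.0, 162.6]
orientation: [[0.001, 1.0, -0.001], [1.0, -0.001, -0.0], [-0.0, -0.001, -1.0]]
ft_force: [-0.8, 0.1, -3.3]
grip_width: 0.27
grip_force: 8.0
```

```bash
python3 - <<'E'
from h import *
go(524,267,165,90)
im,d=snap("side","side3.png");snap("top","top3.png")
cv2.imwrite("pics/f.png",np.hstack([cv2.resize(im[165:285,220:320,::-1],(400,480),interpolation=2),cv2.resize(cv2.imread("pics/top3.png")[190:290,190:273],(400,480),interpolation=2)]))
E
```

```text
shift [209.   56.7  -2.5] turn [-0.001  0.    -0.001] at [467.1  58.  162.6] yaw 89.9
```

View pics/f.png

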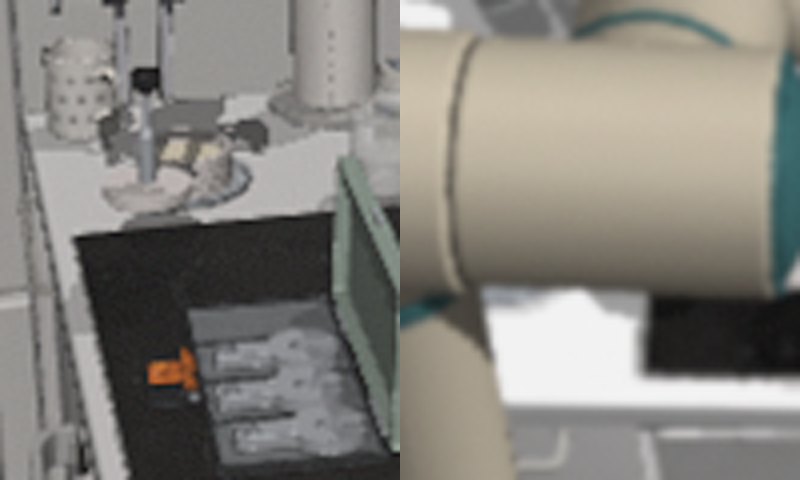

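>>> play_rows(
  moves=[
    {"translation": [45,12,0],"angular": [0,0,0],"claw": 255},
    {"translation": [95,25,0],"angular": [0,0,0],"claw": 255},
    {"translation": [145,38,0],"angular": [0,0,0],"claw": 255},
    {"translation": [185,50,0],"angular": [0,0,0],"claw": 255},
    {"translation": [209,56,0],"angular": [0,0,0],"claw": 255},
  ],
)

```text
time_s: 10.28
ee_pos: [523.2, 268.6, 160.6]
orientation: [[-0.0, 1.0, -0.002], [1.0, 0.0, -0.001], [-0.001, -0.002, -1.0]]
ft_force: [-0.4, -0.7, -2.8]
grip_width: 0.266
grip_force: 8.0
```

>>> play_rows(
  moves=[
    {"translation": [0,0,0],"angular": [0,0,0],"claw": 255},
    {"translation": [0,0,0],"angular": [0,0,0],"claw": 255},
    {"translation": [0,0,12],"angular": [0,0,0],"claw": 255},
    {"translation": [0,0,22],"angular": [0,0,0],"claw": 255},
    {"translation": [0,0,27],"angular": [0,0,0],"claw": 255},
  ],
)

```text
time_s: 10.9
ee_pos: [522.7, 266.1, 134.3]
orientation: [[0.002, 1.0, -0.002], [1.0, -0.002, -0.001], [-0.001, -0.002, -1.0]]
ft_force: [0.9, 0.1, -3.0]
grip_width: 0.27
grip_force: 8.0
```

>>> play_rows(
  moves=[
    {"translation": [0,0,3],"angular": [0,0,0],"claw": 255},
    {"translation": [0,0,6],"angular": [0,0,0],"claw": 255},
    {"translation": [0,0,9],"angular": [0,0,0],"claw": 255},
    {"translation": [0,0,11],"angular": [0,0,0],"claw": 255},
    {"translation": [0,0,11],"angular": [0,0,0],"claw": 255},
  ],
)

```text
time_s: 11.52
ee_pos: [523.3, 267.0, 124.3]
orientation: [[0.001, 1.0, -0.0], [1.0, -0.001, -0.0], [-0.0, -0.0, -1.0]]
ft_force: [-1.2, 0.2, -2.6]
grip_width: 0.269
grip_force: 8.0
```

```bash
python3 - <<'E'
from h import *
go(523,267,116.5,90)
im,d=snap("side","side4.png")
cv2.imwrite("pics/g.png",cv2.resize(im[180:225,235:295,::-1],(800,600),interpolation=2))
E
```

```text
shift [ 0.  -0.3  7.8] turn [-0.     0.    -0.001] at [523.3 267.  124.3] yaw 89.9
```

View pics/g.png

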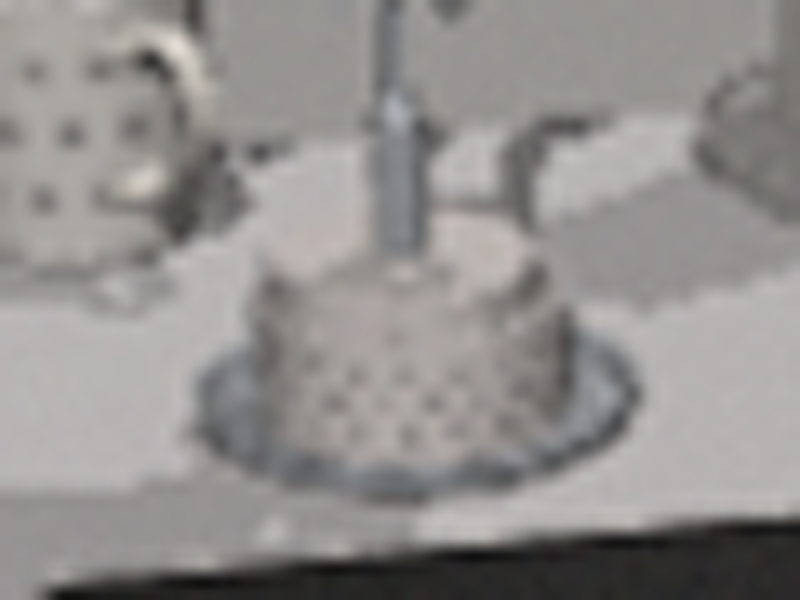

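>>> play_rows(
  moves=[
    {"translation": [0,1,0],"angular": [0,0,0],"claw": 255},
    {"translation": [0,2,1],"angular": [0,0,0],"claw": 255},
    {"translation": [0,2,3],"angular": [0,0,0],"claw": 255},
    {"translation": [0,2,5],"angular": [0,0,0],"claw": 255},
    {"translation": [0,2,5],"angular": [0,0,0],"claw": 255},
  ],
)

```text
time_s: 12.2
ee_pos: [525.2, 266.9, 119.1]
orientation: [[0.001, 1.0, -0.001], [1.0, -0.001, -0.0], [-0.0, -0.001, -1.0]]
ft_force: [1.0, 0.4, -2.5]
grip_width: 0.266
grip_force: 8.0
```

>>> play_rows(
  moves=[
    {"translation": [0,0,1],"angular": [0,0,0],"claw": 255},
    {"translation": [0,0,2],"angular": [0,0,0],"claw": 255},
    {"translation": [0,0,3],"angular": [0,0,0],"claw": 255},
    {"translation": [0,0,3.5],"angular": [0,0,0],"claw": 255},
    {"translation": [0,0,3.5],"angular": [0,0,0],"claw": 255},
  ],
)

```text
time_s: 12.82
ee_pos: [525.6, 267.7, 117.1]
orientation: [[0.001, 1.0, 0.001], [1.0, -0.001, 0.001], [0.001, 0.001, -1.0]]
ft_force: [-2.5, 1.5, 5.9]
grip_width: 0.269
grip_force: 8.0
```

>>> play_rows(
  moves=[
    {"translation": [0,0,0],"angular": [0,0,0],"claw": 80},
    {"translation": [0,0,0],"angular": [0,0,0],"claw": 80},
    {"translation": [0,0,-20],"angular": [0,0,0],"claw": 80},
    {"translation": [0,0,-50],"angular": [0,0,0],"claw": 80},
    {"translation": [0,0,-85],"angular": [0,0,0],"claw": 80},
  ],
)

```text
time_s: 13.45
ee_pos: [525.2, 266.5, 200.9]
orientation: [[0.001, 1.0, -0.001], [1.0, -0.001, -0.001], [-0.001, -0.001, -1.0]]
ft_force: [1.1, 0.2, 0.4]
grip_width: 0.682
grip_force: 0.0
```

```bash
cat > w.py <<'E'
from h import *
im,d=snap("top","top5.png"); np.save("top5.npy",d)
R=robot.trace("weight_1","top")
for r in R:
    v,u=np.nonzero(r["region"]); X=atz("top",np.c_[u,v],18)
    rc=cv2.minAreaRect(X[:,:2].astype(np.float32))
    print("top",np.round(r["xy"],1),round(r["score"],2),len(u),X[:,:2].min(0).round(),X[:,:2].max(0).round(),X[:,:2].mean(0).round(1),np.round(rc[1]),round(rc[2]))
im,d=snap("side","side5.png")
for r in robot.trace("weight_1","side"):
    v,u=np.nonzero(r["region"]); X=atz("side",np.c_[u,v],18)
    print("side",np.round(r["xy"],1),round(r["score"],2),len(u),X[:,:2].min(0).round(),X[:,:2].max(0).round(),X[:,:2].mean(0).round(1))
a=cv2.imread("pics/top5.png")[205:270,310:390];cv2.imwrite("pics/h.png",cv2.resize(a,(640,520),interpolation=2))
cx=np.array([np.cos(np.radians(-2.6)),np.sin(np.radians(-2.6))]);cy=np.array([-cx[1],cx[0]])
E
python3 w.py
```

```text
top [347.7 231.8] 0.8 255 [ 478. -254.] [ 576. -195.] [ 532.1 -223.6] [58. 98.] 88
top [332.2 228.9] 0.69 211 [ 489. -185.] [ 582. -126.] [ 540.6 -154.9] [58. 93.] 88
top [366.4 232.4] 0.66 246 [ 487. -319.] [ 586. -260.] [ 541.5 -289. ] [58. 99.] 87
top [339.4 253.6] 0.6 51 [ 437. -196.] [ 469. -175.] [ 452.  -185.1] [21. 32.] 89
side [298.  273.7] 0.79 296 [ 490. -346.] [ 587. -274.] [ 542.2 -309. ]
side [292.6 251.6] 0.75 184 [ 493. -208.] [ 585. -143.] [ 546.4 -176.2]
side [291.9 263.6] 0.56 245 [ 478. -275.] [ 577. -209.] [ 530.  -243.5]
```

View pics/h.png

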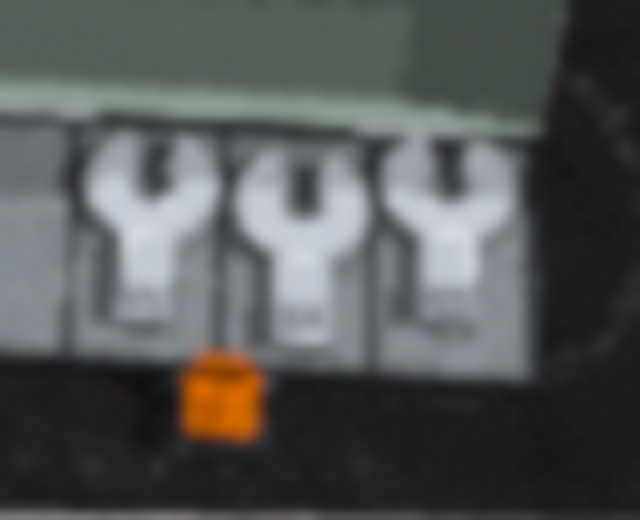

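>>> play_rows(
  moves=[
    {"translation": [-52,-3,0],"angular": [0,0,0.18],"claw": 165},
    {"translation": [-104,-7,0],"angular": [0,0,0.36],"claw": 165},
    {"translation": [-156,-10,0],"angular": [0,0,0.54],"claw": 165},
    {"translation": [-208,-14,0],"angular": [0,0,0.72],"claw": 165},
    {"translation": [-260,-17,0],"angular": [0,0,0.9],"claw": 165},
  ],
)

```text
time_s: 14.28
ee_pos: [506.7, 5.4, 199.1]
orientation: [[0.788, 0.616, -0.003], [0.616, -0.788, 0.0], [-0.002, -0.002, -1.0]]
ft_force: [0.4, -0.2, 0.8]
grip_width: 0.352
grip_force: 0.0
```

>>> play_rows(
  moves=[
    {"translation": [-25,28,10],"angular": [0,0,0.18],"claw": 165},
    {"translation": [-50,56,30],"angular": [0,0,0.36],"claw": 165},
    {"translation": [-80,90,65],"angular": [0,0,0.54],"claw": 165},
    {"translation": [-107,119,100],"angular": [0,0,0.714],"claw": 165},
    {"translation": [-107,119,131],"angular": [0,0,0.714],"claw": 165},
  ],
)

```text
time_s: 14.9
ee_pos: [496.5, -154.9, 67.0]
orientation: [[0.999, -0.049, -0.003], [-0.049, -0.999, 0.0], [-0.003, -0.0, -1.0]]
ft_force: [-0.3, 0.2, 0.0]
grip_width: 0.357
grip_force: 0.0
```

```bash
python3 - <<'E'
from h import *
go(498,-153,9,-2.6)
im,d=snap("side","side6.png")
cv2.imwrite("pics/i.png",cv2.resize(im[180:300,230:330,::-1],(500,600),interpolation=2))
E
```

```text
shift [ 1.6 -2.  58. ] turn [-0.     0.003 -0.003] at [ 496.5 -154.9   67. ] yaw -2.8
```

View pics/i.png

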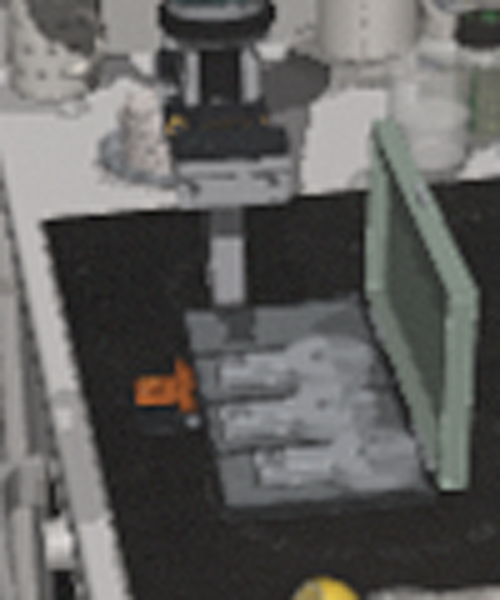

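```bash
python3 - <<'E'
from h import *
s=robot.state();p=np.array(s["ee_pos"])
print(proj("side",[p,p+[0,-29,0],[497,-154,18],[497,-154,0]]))
d=np.load("side2.npy")  # depth-based weight tongue points
im=cv2.imread("pics/side2.png");uv,P=cloud("side",d)
s=(uv[:,0]>=272)&(uv[:,0]<=300)&(uv[:,1]>=246)&(uv[:,1]<=280)&(im[uv[:,1],uv[:,0]].mean(1)>135)&(P[:,0]<530)
for a in np.arange(248,280,1): 
    q=P[s&(uv[:,1]==a)]; print(a,len(q),q.mean(0).round() if len(q) else "")
im,d=snap("top","top6.png")
for r in robot.trace("weight_1","top"):
    v,u=np.nonzero(r["region"]); X=atz("top",np.c_[u,v],18)
    print("top",np.round(r["xy"],1),round(r["score"],2),len(u),X[:,:2].min(0).round(),X[:,:2].max(0).round(),X[:,:2].mean(0).round(1))
E
```

```text
[[273.33128708 238.37421135]
 [274.71993945 242.14789396]
 [274.95697677 250.99694378]
 [275.13670773 255.8962265 ]]
248 0 
249 0 
250 0 
251 5 [ 521. -152.   15.]
252 6 [ 521. -158.   13.]
253 9 [ 514. -164.   13.]
254 9 [ 506. -170.   14.]
255 8 [ 508. -168.    9.]
256 1 [ 524. -173.    6.]
257 0 
258 0 
259 0 
260 2 [ 527. -217.   13.]
261 9 [ 515. -222.   14.]
262 10 [ 513. -230.   14.]
263 11 [ 510. -236.   14.]
264 8 [ 499. -240.   14.]
265 8 [ 501. -239.   10.]
266 2 [ 502. -241.    8.]
267 0 
268 0 
269 0 
270 3 [ 526. -286.   14.]
271 8 [ 517. -292.   15.]
272 8 [ 519. -298.   15.]
273 9 [ 512. -302.   14.]
274 9 [ 503. -307.   15.]
275 6 [ 510. -306.   10.]
276 3 [ 494. -307.    9.]
277 1 [ 497. -308.    5.]
278 0 
279 0 
top [348.1 232.2] 0.63 212 [ 478. -253.] [ 558. -195.] [ 524.4 -223.7]
top [365.7 232.3] 0.51 190 [ 492. -316.] [ 581. -261.] [ 540.3 -287.6]
```

>>> play_rows(
  moves=[
    {"translation": [1,-1,20],"angular": [0,0,0],"claw": 165},
    {"translation": [1,-1,40],"angular": [0,0,0],"claw": 165},
    {"translation": [1,-1,52],"angular": [0,0,0],"claw": 165},
    {"translation": [1,-1,58],"angular": [0,0,0],"claw": 165},
    {"translation": [1,-1,58],"angular": [0,0,0],"claw": 165},
  ],
)

```text
time_s: 15.68
ee_pos: [499.4, -151.7, 12.1]
orientation: [[0.999, -0.044, 0.0], [-0.044, -0.999, -0.0], [0.0, 0.0, -1.0]]
ft_force: [-0.5, 0.6, -0.0]
grip_width: 0.35
grip_force: 0.0
```

>>> play_rows(
  grip_force=45,
  moves=[
    {"translation": [0,0,0],"angular": [0,0,0],"claw": 255},
    {"translation": [0,0,0],"angular": [0,0,0],"claw": 255},
    {"translation": [0,0,0],"angular": [0,0,0],"claw": 255},
    {"translation": [0,0,-15],"angular": [0,0,0],"claw": 255},
    {"translation": [0,0,-45],"angular": [0,0,0],"claw": 255},
  ],
)

```text
time_s: 16.3
ee_pos: [497.8, -151.2, 56.8]
orientation: [[0.999, -0.044, -0.003], [-0.044, -0.999, 0.001], [-0.004, -0.001, -1.0]]
ft_force: [-1.0, -0.3, -1.8]
grip_width: 0.249
grip_force: 44.9
```

```bash
python3 - <<'E'
from h import *
im,d=snap("side","side7.png")
s=robot.state();print(s["ft_force"],s["wrist_torque"],s["grip_width"])
b=snap("top","top7.png")[0]
cv2.imwrite("pics/j.png",np.hstack([cv2.resize(im[215:295,240:320,::-1],(400,400),interpolation=2),cv2.resize(b[200:270,310:380,::-1],(400,400),interpolation=2)]))
E
```

```text
[ 1.50436904 -0.77515267  0.06455593] [ 0.04020233  0.04570536 -0.03051181] 0.24591625943497827
```

View pics/j.png

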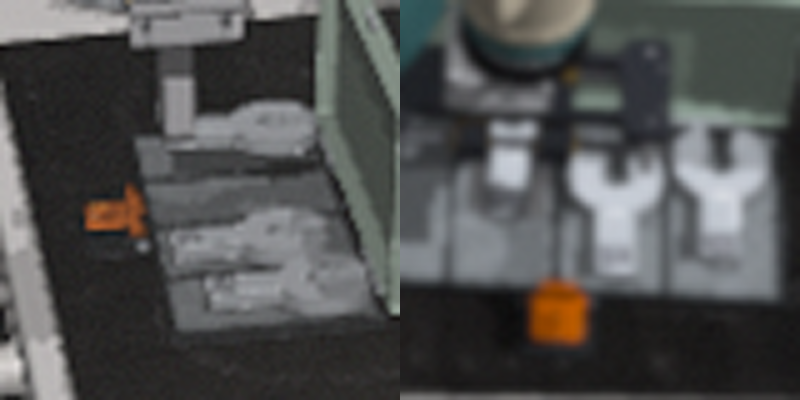

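>>> play_rows(
  moves=[
    {"translation": [-10,-30,-25],"angular": [0,0,0],"claw": 255},
    {"translation": [-20,-70,-48],"angular": [0,0,-0.02],"claw": 255},
    {"translation": [-31,-115,-48],"angular": [0,0,-0.044],"claw": 255},
    {"translation": [-41,-160,-48],"angular": [0,0,-0.044],"claw": 255},
    {"translation": [-52,-207,-48],"angular": [0,0,-0.044],"claw": 255},
  ],
)

```text
time_s: 17.02
ee_pos: [455.5, 58.6, 104.5]
orientation: [[1.0, -0.001, -0.0], [-0.001, -1.0, -0.0], [-0.0, 0.0, -1.0]]
ft_force: [0.1, 0.1, -2.4]
grip_width: 0.249
grip_force: 44.9
```

>>> play_rows(
  moves=[
    {"translation": [-10,-50,0],"angular": [0,0,0],"claw": 255},
    {"translation": [-20,-100,0],"angular": [0,0,0],"claw": 255},
    {"translation": [-32,-150,0],"angular": [0,0,0],"claw": 255},
    {"translation": [-43,-190,0],"angular": [0,0,0],"claw": 255},
    {"translation": [-43,-209,0],"angular": [0,0,0],"claw": 255},
  ],
)

```text
time_s: 17.65
ee_pos: [412.0, 267.8, 104.3]
orientation: [[1.0, 0.002, -0.001], [0.002, -1.0, -0.001], [-0.001, 0.001, -1.0]]
ft_force: [0.2, -0.7, -2.5]
grip_width: 0.245
grip_force: 44.9
```

>>> play_rows(
  moves=[
    {"translation": [0,0,0],"angular": [0,0,0],"claw": 255},
    {"translation": [0,0,0],"angular": [0,0,0],"claw": 255},
    {"translation": [0,0,0],"angular": [0,0,0],"claw": 255},
    {"translation": [0,0,0],"angular": [0,0,0],"claw": 255},
    {"translation": [0,0,0],"angular": [0,0,0],"claw": 255},
  ],
)

```text
time_s: 18.27
ee_pos: [413.6, 265.8, 105.0]
orientation: [[1.0, -0.001, 0.0], [-0.001, -1.0, -0.0], [0.0, 0.0, -1.0]]
ft_force: [0.2, -0.2, -1.9]
grip_width: 0.248
grip_force: 44.9
```

```bash
python3 - <<'E'
from h import *
go(464,267,105,0)
im,d=snap("side","side8.png")
cv2.imwrite("pics/k.png",cv2.resize(im[165:225,225:305,::-1],(800,600),interpolation=2))
print(proj("side",[[525,267,108],[525,267,40],[525,267,54+24]]))
E
```

```text
shift [50.4 -1.2 -0. ] turn [ 0.    -0.    -0.001] at [413.6 265.8 105. ] yaw -0.1
[[264.58558933 183.17267724]
 [265.27095222 199.2377416 ]
 [264.89002842 190.30875343]]
```

View pics/k.png

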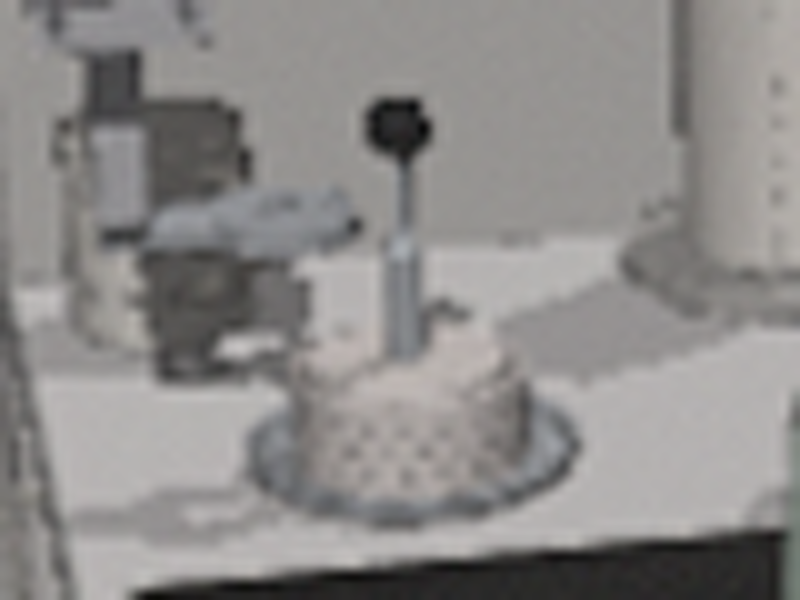

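```bash
python3 - <<'E'
from h import *
d=robot.snapshot("side")[1]; uv,P=cloud("side",d)
def sel(x0,x1,y0,y1,z0,z1): return P[(P[:,0]>x0)&(P[:,0]<x1)&(P[:,1]>y0)&(P[:,1]<y1)&(P[:,2]>z0)&(P[:,2]<z1)]
Q=sel(435,520,210,300,80,130); print(len(Q))
for x in range(435,515,10):
    q=Q[(Q[:,0]>=x)&(Q[:,0]<x+10)]; print(x,len(q),q.mean(0).round(1) if len(q) else "",q[:,1:].min(0).round() if len(q) else "",q[:,1:].max(0).round() if len(q) else "")
k=sel(505,560,220,290,122,150); print("knob",len(k),k.mean(0).round(1)); k=sel(510,545,220,300,60,85); print("foot",len(k),k.mean(0).round(1))
k=sel(400,430,200,260,105,140); print("finger",len(k),k.mean(0).round(1),k.min(0).round(1))
E
```

```text
113
435 10 [440.6 249.5 102.9] [240.  97.] [260. 108.]
445 14 [450.7 254.  101.1] [230.  94.] [281. 107.]
455 17 [460.  248.7 103. ] [230.  97.] [283. 107.]
465 18 [469.5 246.4 103.3] [222.  95.] [290. 110.]
475 19 [479.9 252.7 102.4] [225.  95.] [281. 107.]
485 17 [489.8 246.  102.3] [225.  93.] [271. 108.]
495 12 [499.5 254.  101.1] [241.  95.] [277. 105.]
505 2 [513.2 265.5 124.8] [261. 124.] [269. 126.]
knob 37 [522.3 258.5 134.5]
foot 20 [522.4 260.7  73.3]
finger 44 [411.9 240.5 123.2] [402.8 230.8 106. ]
```

>>> play_rows(
  moves=[
    {"translation": [0,-1,-5],"angular": [0,0,0],"claw": 255},
    {"translation": [6,-1,-5],"angular": [0,0,0],"claw": 255},
    {"translation": [14,-1,-5],"angular": [0,0,0],"claw": 255},
    {"translation": [22,-1,-5],"angular": [0,0,0],"claw": 255},
    {"translation": [28,-1,-5],"angular": [0,0,0],"claw": 255},
  ],
)

```text
time_s: 19.0
ee_pos: [442.0, 267.5, 109.8]
orientation: [[1.0, -0.0, -0.0], [-0.0, -1.0, 0.0], [-0.0, -0.0, -1.0]]
ft_force: [-0.4, 1.0, -2.3]
grip_width: 0.249
grip_force: 44.9
```

>>> play_rows(
  moves=[
    {"translation": [6,0,0],"angular": [0,0,0],"claw": 255},
    {"translation": [12,0,0],"angular": [0,0,0],"claw": 255},
    {"translation": [18,0,0],"angular": [0,0,0],"claw": 255},
    {"translation": [22,0,0],"angular": [0,0,0],"claw": 255},
    {"translation": [22,0,0],"angular": [0,0,0],"claw": 255},
  ],
)

```text
time_s: 19.62
ee_pos: [463.6, 267.2, 109.8]
orientation: [[1.0, -0.0, -0.0], [-0.0, -1.0, -0.0], [-0.0, 0.0, -1.0]]
ft_force: [0.6, 0.4, -1.3]
grip_width: 0.245
grip_force: 44.9
```

```bash
python3 - <<'E'
from h import *
go(464,267,105,0)
im,d=snap("side","side9.png")
cv2.imwrite("pics/l.png",cv2.resize(im[170:215,235:295,::-1],(800,600),interpolation=2))
E
```

```text
shift [0.4 0.2 4.8] turn [ 0.  0. -0.] at [463.6 267.2 109.8] yaw -0.0
```

View pics/l.png

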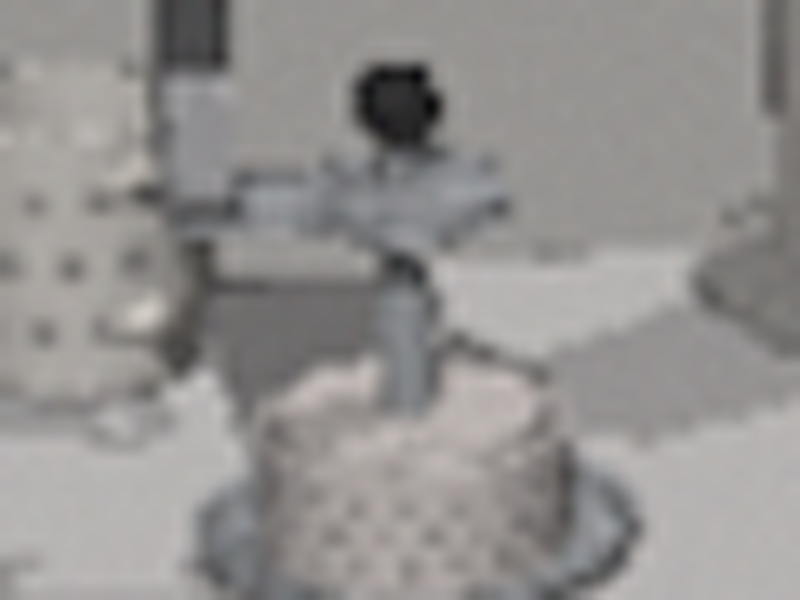

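>>> play_rows(
  moves=[
    {"translation": [-2,0,5],"angular": [0,0,0],"claw": 255},
    {"translation": [-2,0,12],"angular": [0,0,0],"claw": 255},
    {"translation": [-2,0,20],"angular": [0,0,0],"claw": 255},
    {"translation": [-2,0,26],"angular": [0,0,0],"claw": 255},
    {"translation": [-2,0,30],"angular": [0,0,0],"claw": 255},
  ],
)

```text
time_s: 20.3
ee_pos: [461.2, 267.6, 79.3]
orientation: [[1.0, -0.0, -0.0], [-0.0, -1.0, 0.0], [-0.0, -0.0, -1.0]]
ft_force: [-1.1, 2.7, 1.1]
grip_width: 0.246
grip_force: 45.0
```

```bash
python3 - <<'E'
from h import *
f=[]
for i in range(4):
    robot.snapshot("side"); s=robot.state(); f.append(s["ft_force"])
print(np.mean(f,0)); go(462,267,52,0)
E
```

```text
[-0.56894707  2.40478294 -0.68542771]
shift [ 0.7  0.4 27.7] turn [ 0.  0. -0.] at [461.3 267.4  79.7] yaw -0.0
```

>>> play_rows(
  moves=[
    {"translation": [0,-1,6],"angular": [0,0,0],"claw": 255},
    {"translation": [0,-1,12],"angular": [0,0,0],"claw": 255},
    {"translation": [0,-1,18],"angular": [0,0,0],"claw": 255},
    {"translation": [0,-1,24],"angular": [0,0,0],"claw": 255},
    {"translation": [0,-1,27],"angular": [0,0,0],"claw": 255},
  ],
)

```text
time_s: 21.12
ee_pos: [461.2, 268.1, 52.3]
orientation: [[1.0, -0.0, -0.001], [-0.0, -1.0, -0.001], [-0.001, 0.001, -1.0]]
ft_force: [0.8, 0.5, -1.0]
grip_width: 0.241
grip_force: 45.0
```

>>> play_rows(
  moves=[
    {"translation": [0,0,1],"angular": [0,0,0],"claw": 255},
    {"translation": [0,0,2],"angular": [0,0,0],"claw": 255},
    {"translation": [0,0,3],"angular": [0,0,0],"claw": 255},
    {"translation": [0,0,4],"angular": [0,0,0],"claw": 255},
    {"translation": [0,0,4],"angular": [0,0,0],"claw": 255},
  ],
)

```text
time_s: 21.75
ee_pos: [461.4, 268.3, 48.9]
orientation: [[1.0, -0.0, -0.0], [-0.0, -1.0, -0.0], [-0.0, 0.0, -1.0]]
ft_force: [0.2, 0.3, -0.7]
grip_width: 0.25
grip_force: 45.0
```

>>> play_rows(
  moves=[
    {"translation": [0,0,1],"angular": [0,0,0],"claw": 255},
    {"translation": [0,0,2],"angular": [0,0,0],"claw": 255},
    {"translation": [0,0,3],"angular": [0,0,0],"claw": 255},
    {"translation": [0,0,4],"angular": [0,0,0],"claw": 255},
    {"translation": [0,0,4],"angular": [0,0,0],"claw": 255},
  ],
)

```text
time_s: 22.38
ee_pos: [461.2, 268.4, 45.7]
orientation: [[1.0, -0.0, -0.0], [-0.0, -1.0, 0.0], [-0.0, -0.0, -1.0]]
ft_force: [-2.3, -1.4, 5.9]
grip_width: 0.247
grip_force: 45.0
```

>>> play_rows(
  moves=[
    {"translation": [0,0,0],"angular": [0,0,0],"claw": 165},
    {"translation": [0,0,0],"angular": [0,0,0],"claw": 165},
    {"translation": [0,0,-25],"angular": [0,0,0],"claw": 165},
    {"translation": [-3,0,-62],"angular": [0,0,0],"claw": 165},
    {"translation": [-6,0,-105],"angular": [0,0,0],"claw": 165},
  ],
)

```text
time_s: 23.0
ee_pos: [455.1, 268.1, 150.3]
orientation: [[1.0, -0.0, -0.001], [-0.0, -1.0, -0.001], [-0.001, 0.001, -1.0]]
ft_force: [0.3, 0.9, -0.5]
grip_width: 0.351
grip_force: 0.0
```

>>> play_rows(
  moves=[
    {"translation": [4,50,-10],"angular": [0,0,0.02],"claw": 165},
    {"translation": [8,110,-10],"angular": [0,0,0.044],"claw": 165},
    {"translation": [12,170,-10],"angular": [0,0,0.044],"claw": 165},
    {"translation": [15,230,-10],"angular": [0,0,0.044],"claw": 165},
    {"translation": [18,290,-10],"angular": [0,0,0.044],"claw": 165},
  ],
)

```text
time_s: 23.62
ee_pos: [473.5, -23.6, 160.0]
orientation: [[0.999, -0.044, 0.001], [-0.044, -0.999, -0.0], [0.001, 0.0, -1.0]]
ft_force: [1.0, 0.0, -0.1]
grip_width: 0.354
grip_force: 0.0
```

>>> play_rows(
  moves=[
    {"translation": [5,50,0],"angular": [0,0,0],"claw": 165},
    {"translation": [10,100,0],"angular": [0,0,0],"claw": 165},
    {"translation": [16,150,20],"angular": [0,0,0],"claw": 165},
    {"translation": [22,190,55],"angular": [0,0,0],"claw": 165},
    {"translation": [22,198,90],"angular": [0,0,0],"claw": 165},
  ],
)

```text
time_s: 24.25
ee_pos: [487.5, -223.8, 69.1]
orientation: [[0.999, -0.047, 0.002], [-0.047, -0.999, -0.002], [0.002, 0.002, -1.0]]
ft_force: [0.9, 0.1, -0.5]
grip_width: 0.35
grip_force: 0.0
```

```bash
cat > c.py <<'E'
from h import *
for n in ("top","side"):
    d=robot.snapshot(n)[1]
    for r in robot.trace("weight_1",n):
        v,u=np.nonzero(r["region"]); X=atz(n,np.c_[u,v],18)
        print(n,np.round(r["xy"],1),round(r["score"],2),len(u),X[:,:2].min(0).round(),X[:,:2].max(0).round(),X[:,:2].mean(0).round(1),"depth",world(n,np.c_[u,v],d[v,u]).mean(0).round())
E
python3 c.py; python3 -c "
from h import *
go(486,-221.5,9,-2.6)"
```

```text
top [211.3 234.2] 0.79 209 [469. 247.] [566. 303.] [518.5 274.4] depth [498. 268.  51.]
top [367.1 235.9] 0.64 138 [ 487. -315.] [ 555. -271.] [ 524.5 -290.4] depth [ 526. -291.   16.]
top [349.  234.7] 0.52 141 [ 478. -250.] [ 558. -199.] [ 520.5 -227.7] depth [ 520. -228.   18.]
top [334.  250.4] 0.41 98 [ 433. -200.] [ 473. -167.] [ 452.  -183.6] depth [ 450. -183.   22.]
side [291.9 264.4] 0.71 284 [ 477. -283.] [ 580. -203.] [ 533.  -244.3] depth [ 534. -237.   14.]
side [296.3 271.5] 0.65 251 [ 490. -341.] [ 586. -279.] [ 541.4 -309.8] depth [ 543. -300.   13.]
side [255.3 199.9] 0.38 52 [460. 301.] [505. 360.] [484.2 329.3] depth [478. 269.  41.]
shift [-0.3  1.3 60.9] turn [-0.001  0.001  0.001] at [ 486.4 -220.3   69.9] yaw -2.6
```

>>> play_rows(
  moves=[
    {"translation": [0,1,25],"angular": [0,0,0],"claw": 165},
    {"translation": [0,1,45],"angular": [0,0,0],"claw": 165},
    {"translation": [0,1,56],"angular": [0,0,0],"claw": 165},
    {"translation": [0,1,61],"angular": [0,0,0],"claw": 165},
    {"translation": [0,1,61],"angular": [0,0,0],"claw": 165},
  ],
)

```text
time_s: 25.08
ee_pos: [487.0, -221.5, 9.5]
orientation: [[0.999, -0.044, 0.001], [-0.044, -0.999, -0.001], [0.001, 0.001, -1.0]]
ft_force: [0.7, -0.4, -0.6]
grip_width: 0.354
grip_force: 0.0
```

>>> play_rows(
  moves=[
    {"translation": [0,0,0],"angular": [0,0,0],"claw": 255},
    {"translation": [0,0,0],"angular": [0,0,0],"claw": 255},
    {"translation": [0,0,0],"angular": [0,0,0],"claw": 255},
    {"translation": [0,0,0],"angular": [0,0,0],"claw": 255},
    {"translation": [0,0,0],"angular": [0,0,0],"claw": 255},
  ],
)

```text
time_s: 25.7
ee_pos: [487.1, -221.9, 9.7]
orientation: [[0.999, -0.044, 0.001], [-0.044, -0.999, -0.001], [0.001, 0.001, -1.0]]
ft_force: [-0.4, -0.6, 6.2]
grip_width: 0.249
grip_force: 45.0
```

>>> play_rows(
  moves=[
    {"translation": [0,0,-10],"angular": [0,0,0],"claw": 255},
    {"translation": [0,0,-30],"angular": [0,0,0],"claw": 255},
    {"translation": [0,0,-55],"angular": [0,0,0],"claw": 255},
    {"translation": [0,0,-80],"angular": [0,0,0],"claw": 255},
    {"translation": [0,0,-100],"angular": [0,0,0],"claw": 255},
  ],
)

```text
time_s: 26.32
ee_pos: [486.2, -221.2, 109.9]
orientation: [[0.999, -0.044, -0.0], [-0.044, -0.999, 0.0], [-0.0, -0.0, -1.0]]
ft_force: [-0.8, 0.5, -0.2]
grip_width: 0.245
grip_force: 45.0
```

```bash
python3 -c "
from h import *
go(410,268,110,0)"
```

```text
shift [ -97.8 -485.4    0. ] turn [-0.     0.    -0.044] at [ 486.2 -221.2  109.9] yaw -2.5
```

>>> play_rows(
  moves=[
    {"translation": [-9,-40,0],"angular": [0,0,-0.02],"claw": 255},
    {"translation": [-18,-90,0],"angular": [0,0,-0.044],"claw": 255},
    {"translation": [-29,-140,2],"angular": [0,0,-0.044],"claw": 255},
    {"translation": [-39,-192,4],"angular": [0,0,-0.044],"claw": 255},
    {"translation": [-49,-243,4],"angular": [0,0,-0.044],"claw": 255},
  ],
)

```text
time_s: 26.95
ee_pos: [447.2, 25.1, 104.9]
orientation: [[1.0, -0.001, -0.001], [-0.001, -1.0, 0.0], [-0.001, -0.0, -1.0]]
ft_force: [-0.0, 0.5, -1.4]
grip_width: 0.25
grip_force: 45.0
```

>>> play_rows(
  moves=[
    {"translation": [-10,-55,0],"angular": [0,0,0],"claw": 255},
    {"translation": [-20,-110,0],"angular": [0,0,0],"claw": 255},
    {"translation": [-30,-165,0],"angular": [0,0,0],"claw": 255},
    {"translation": [-38,-215,0],"angular": [0,0,0],"claw": 255},
    {"translation": [-38,-244,0],"angular": [0,0,0],"claw": 255},
  ],
)

```text
time_s: 27.58
ee_pos: [408.8, 269.6, 104.9]
orientation: [[1.0, 0.002, -0.001], [0.002, -1.0, 0.0], [-0.001, -0.0, -1.0]]
ft_force: [0.5, -0.4, -1.7]
grip_width: 0.248
grip_force: 45.0
```

>>> play_rows(
  moves=[
    {"translation": [0,0,0],"angular": [0,0,0],"claw": 255},
    {"translation": [0,0,0],"angular": [0,0,0],"claw": 255},
    {"translation": [0,0,0],"angular": [0,0,0],"claw": 255},
    {"translation": [0,0,0],"angular": [0,0,0],"claw": 255},
    {"translation": [0,0,0],"angular": [0,0,0],"claw": 255},
  ],
)

```text
time_s: 28.2
ee_pos: [410.5, 266.9, 105.0]
orientation: [[1.0, -0.001, 0.0], [-0.001, -1.0, -0.0], [0.0, 0.0, -1.0]]
ft_force: [1.0, -0.3, -0.6]
grip_width: 0.25
grip_force: 45.0
```

```bash
cat > q.py <<'E'
from h import *
go(462,268,106,0)
for n,z in (("side",108),("top",108)):
    im,d=snap(n,f"{n}q.png"); uv,P=cloud(n,d)
    Q=P[(P[:,0]>400)&(P[:,0]<520)&(P[:,1]>200)&(P[:,1]<310)&(P[:,2]>85)&(P[:,2]<125)]
    q=Q[Q[:,0]>435]
    if len(q)>10: print(n,"held: n",len(q),"x pct",np.percentile(q[:,0],[5,95]).round(),"z by x",[(int(x),q[(q[:,0]>=x)&(q[:,0]<x+20),2].mean().round(1)) for x in range(435,500,20)])
    k=P[(np.abs(P[:,0]-525)<25)&(np.abs(P[:,1]-262)<30)&(P[:,2]>122)&(P[:,2]<155)]; print(n,"knob",len(k),k.mean(0).round(1) if len(k) else "")
    for r in robot.trace("weight_1",n)[:4]:
        v,u=np.nonzero(r["region"]);print(n,round(r["score"],2),len(u),u.min(),u.max(),v.min(),v.max(),world(n,np.c_[u,v],d[v,u]).mean(0).round())
E
python3 q.py
```

```text
shift [51.5 -1.2 -1. ] turn [ 0.    -0.    -0.001] at [410.5 266.9 105. ] yaw -0.1
side held: n 108 x pct [442. 500.] z by x [(435, np.float64(105.2)), (455, np.float64(105.4)), (475, np.float64(105.2)), (495, np.float64(107.5))]
side knob 36 [522.6 260.7 134. ]
side 0.54 155 247 273 196 203 [507. 258.  44.]
side 0.46 124 239 259 182 189 [465. 245. 109.]
top knob 0 
top 0.56 233 357 373 222 245 [ 546. -289.   17.]
```

>>> play_rows(
  moves=[
    {"translation": [6,-1,0],"angular": [0,0,0],"claw": 255},
    {"translation": [13,-1,0],"angular": [0,0,0],"claw": 255},
    {"translation": [20,-1,0],"angular": [0,0,0],"claw": 255},
    {"translation": [27,-1,0],"angular": [0,0,0],"claw": 255},
    {"translation": [33,-1,0],"angular": [0,0,0],"claw": 255},
  ],
)

```text
time_s: 29.02
ee_pos: [444.0, 268.5, 104.8]
orientation: [[1.0, -0.0, -0.0], [-0.0, -1.0, -0.0], [-0.0, 0.0, -1.0]]
ft_force: [0.0, -0.0, -1.7]
grip_width: 0.246
grip_force: 45.0
```

>>> play_rows(
  moves=[
    {"translation": [5,0,0],"angular": [0,0,0],"claw": 255},
    {"translation": [10,0,0],"angular": [0,0,0],"claw": 255},
    {"translation": [15,0,0],"angular": [0,0,0],"claw": 255},
    {"translation": [18,0,0],"angular": [0,0,0],"claw": 255},
    {"translation": [18,0,0],"angular": [0,0,0],"claw": 255},
  ],
)

```text
time_s: 29.65
ee_pos: [461.6, 268.5, 104.9]
orientation: [[1.0, -0.0, 0.0], [-0.0, -1.0, -0.0], [0.0, 0.0, -1.0]]
ft_force: [0.5, 0.6, -1.3]
grip_width: 0.244
grip_force: 45.0
```

>>> play_rows(
  moves=[
    {"translation": [0,0,6],"angular": [0,0,0],"claw": 255},
    {"translation": [0,0,12],"angular": [0,0,0],"claw": 255},
    {"translation": [0,0,18],"angular": [0,0,0],"claw": 255},
    {"translation": [0,0,24],"angular": [0,0,0],"claw": 255},
    {"translation": [0,0,28],"angular": [0,0,0],"claw": 255},
  ],
)

```text
time_s: 30.28
ee_pos: [460.4, 268.5, 76.8]
orientation: [[1.0, -0.0, -0.001], [-0.0, -1.0, -0.0], [-0.001, 0.0, -1.0]]
ft_force: [-3.9, -0.4, 5.7]
grip_width: 0.248
grip_force: 45.0
```

>>> play_rows(
  moves=[
    {"translation": [-1,0,0],"angular": [0,0,0],"claw": 255},
    {"translation": [-1.5,0,0],"angular": [0,0,0],"claw": 255},
    {"translation": [-1.5,0,2],"angular": [0,0,0],"claw": 255},
    {"translation": [-1.5,0,5],"angular": [0,0,0],"claw": 255},
    {"translation": [-1.5,0,7],"angular": [0,0,0],"claw": 255},
  ],
)

```text
time_s: 30.9
ee_pos: [459.7, 268.4, 69.2]
orientation: [[1.0, -0.0, -0.001], [-0.0, -1.0, -0.0], [-0.001, 0.0, -1.0]]
ft_force: [-1.3, 1.1, -0.3]
grip_width: 0.247
grip_force: 45.0
```

Good. Lower to about 57, then feel for contact.

>>> play_rows(
  moves=[
    {"translation": [0,0,4],"angular": [0,0,0],"claw": 255},
    {"translation": [0,0,8],"angular": [0,0,0],"claw": 255},
    {"translation": [0,0,11],"angular": [0,0,0],"claw": 255},
    {"translation": [0,0,12.5],"angular": [0,0,0],"claw": 255},
    {"translation": [0,0,13.5],"angular": [0,0,0],"claw": 255},
  ],
)

```text
time_s: 31.52
ee_pos: [459.7, 268.4, 56.4]
orientation: [[1.0, -0.0, -0.0], [-0.0, -1.0, -0.0], [-0.0, 0.0, -1.0]]
ft_force: [-2.4, 1.2, 0.7]
grip_width: 0.248
grip_force: 45.0
```

```bash
cat > f.py <<'E'
from h import *
f=[];
for i in range(3):
    robot.snapshot("side"); f.append(robot.state()["ft_force"])
print(np.mean(f,0).round(1)); go(460,268,46,0)
E
python3 f.py
```

```text
[-1.7  0.2 -0.2]
shift [ 0.3  0.4 10.5] turn [ 0.  0. -0.] at [459.7 268.4  56.5] yaw -0.0
```

>>> play_rows(
  moves=[
    {"translation": [0,0,1],"angular": [0,0,0],"claw": 165},
    {"translation": [0,0,1],"angular": [0,0,0],"claw": 165},
    {"translation": [0,0,-25],"angular": [0,0,0],"claw": 165},
    {"translation": [-3,0,-62],"angular": [0,0,0],"claw": 165},
    {"translation": [-6,0,-105],"angular": [0,0,0],"claw": 165},
  ],
)

```text
time_s: 32.3
ee_pos: [453.9, 268.2, 162.2]
orientation: [[1.0, -0.0, -0.0], [-0.0, -1.0, -0.001], [-0.0, 0.001, -1.0]]
ft_force: [0.2, -0.6, 0.6]
grip_width: 0.355
grip_force: 0.0
```

>>> play_rows(
  moves=[
    {"translation": [4,50,0],"angular": [0,0,0.02],"claw": 165},
    {"translation": [8,110,0],"angular": [0,0,0.044],"claw": 165},
    {"translation": [12,170,0],"angular": [0,0,0.044],"claw": 165},
    {"translation": [15,230,0],"angular": [0,0,0.044],"claw": 165},
    {"translation": [18,290,0],"angular": [0,0,0.044],"claw": 165},
  ],
)

```text
time_s: 32.92
ee_pos: [472.3, -23.7, 161.9]
orientation: [[0.999, -0.044, 0.002], [-0.044, -0.999, -0.001], [0.002, 0.001, -1.0]]
ft_force: [1.5, 0.3, 0.3]
grip_width: 0.351
grip_force: 0.0
```

>>> play_rows(
  moves=[
    {"translation": [7,55,0],"angular": [0,0,0],"claw": 165},
    {"translation": [14,110,0],"angular": [0,0,0],"claw": 165},
    {"translation": [22,165,20],"angular": [0,0,0],"claw": 165},
    {"translation": [30,220,55],"angular": [0,0,0],"claw": 165},
    {"translation": [36,264,90],"angular": [0,0,0],"claw": 165},
  ],
)

```text
time_s: 33.55
ee_pos: [496.9, -289.9, 71.3]
orientation: [[0.999, -0.045, 0.003], [-0.045, -0.999, -0.002], [0.003, 0.002, -1.0]]
ft_force: [0.5, -0.0, 0.7]
grip_width: 0.355
grip_force: 0.0
```

```bash
python3 c.py; python3 -c "
from h import *
go(496,-287,9.5,-2.6)"
```

```text
top [207.9 229.3] 0.79 248 [477. 248.] [579. 309.] [530.9 277.6] depth [496. 266.  75.]
top [365.  235.5] 0.68 139 [ 487. -315.] [ 568. -257.] [ 528.5 -290.2] depth [ 529. -290.   17.]
top [209.8 244.7] 0.53 7 [469. 269.] [473. 279.] [471.2 274.7] depth [454. 269.  47.]
side [258.2 199.1] 0.63 41 [468. 294.] [524. 329.] [496.4 311.7] depth [490. 249.  42.]
side [257.7 197.2] 0.57 108 [459. 317.] [540. 392.] [498.6 357.2] depth [486. 239.  63.]
side [296.6 273. ] 0.56 296 [ 489. -347.] [ 589. -274.] [ 543.4 -311.1] depth [ 545. -305.   15.]
shift [ 0.5 -0.4 61.1] turn [-0.001  0.002 -0.001] at [ 495.6 -287.4   70.6] yaw -2.6
```

>>> play_rows(
  moves=[
    {"translation": [0,0,25],"angular": [0,0,0],"claw": 165},
    {"translation": [0,0,45],"angular": [0,0,0],"claw": 165},
    {"translation": [0,0,56],"angular": [0,0,0],"claw": 165},
    {"translation": [0,0,61],"angular": [0,0,0],"claw": 165},
    {"translation": [0,0,61],"angular": [0,0,0],"claw": 165},
  ],
)

```text
time_s: 34.38
ee_pos: [496.5, -286.7, 11.0]
orientation: [[0.999, -0.044, 0.001], [-0.044, -0.999, -0.001], [0.001, 0.001, -1.0]]
ft_force: [-0.4, 0.1, -0.0]
grip_width: 0.356
grip_force: 0.0
```

>>> play_rows(
  moves=[
    {"translation": [0,0,0],"angular": [0,0,0],"claw": 255},
    {"translation": [0,0,0],"angular": [0,0,0],"claw": 255},
    {"translation": [0,0,0],"angular": [0,0,0],"claw": 255},
    {"translation": [0,0,0],"angular": [0,0,0],"claw": 255},
    {"translation": [0,0,0],"angular": [0,0,0],"claw": 255},
  ],
)

```text
time_s: 35.0
ee_pos: [496.5, -287.4, 11.2]
orientation: [[0.999, -0.044, 0.001], [-0.044, -0.999, -0.001], [0.001, 0.001, -1.0]]
ft_force: [-0.7, -0.0, 4.8]
grip_width: 0.246
grip_force: 45.0
```

>>> play_rows(
  moves=[
    {"translation": [0,0,-10],"angular": [0,0,0],"claw": 255},
    {"translation": [0,0,-30],"angular": [0,0,0],"claw": 255},
    {"translation": [0,0,-55],"angular": [0,0,0],"claw": 255},
    {"translation": [0,0,-80],"angular": [0,0,0],"claw": 255},
    {"translation": [0,0,-98],"angular": [0,0,0],"claw": 255},
  ],
)

```text
time_s: 35.62
ee_pos: [495.9, -286.6, 109.4]
orientation: [[0.999, -0.044, -0.0], [-0.044, -0.999, 0.0], [-0.0, -0.0, -1.0]]
ft_force: [-0.2, 1.0, -1.7]
grip_width: 0.249
grip_force: 45.0
```

```bash
python3 -c "
from h import *
go(409,268,107,0)"
```

```text
shift [-111.3 -550.2    2.5] turn [-0.     0.    -0.044] at [ 495.9 -286.6  109.4] yaw -2.5
```

>>> play_rows(
  moves=[
    {"translation": [-9,-45,0],"angular": [0,0,-0.02],"claw": 255},
    {"translation": [-20,-102,0],"angular": [0,0,-0.044],"claw": 255},
    {"translation": [-32,-160,2],"angular": [0,0,-0.044],"claw": 255},
    {"translation": [-44,-218,3],"angular": [0,0,-0.044],"claw": 255},
    {"translation": [-55,-275,3],"angular": [0,0,-0.044],"claw": 255},
  ],
)

```text
time_s: 36.25
ee_pos: [452.1, -7.7, 105.3]
orientation: [[1.0, -0.001, -0.001], [-0.001, -1.0, 0.001], [-0.001, -0.001, -1.0]]
ft_force: [0.7, 0.1, -1.9]
grip_width: 0.244
grip_force: 45.0
```

>>> play_rows(
  moves=[
    {"translation": [-12,-58,0],"angular": [0,0,0],"claw": 255},
    {"translation": [-24,-116,0],"angular": [0,0,0],"claw": 255},
    {"translation": [-36,-174,0],"angular": [0,0,0],"claw": 255},
    {"translation": [-44,-230,0],"angular": [0,0,0],"claw": 255},
    {"translation": [-44,-277,0],"angular": [0,0,0],"claw": 255},
  ],
)

```text
time_s: 36.88
ee_pos: [407.6, 269.2, 105.4]
orientation: [[1.0, 0.001, -0.001], [0.001, -1.0, -0.0], [-0.001, 0.0, -1.0]]
ft_force: [1.1, -0.3, -1.8]
grip_width: 0.246
grip_force: 45.0
```

>>> play_rows(
  moves=[
    {"translation": [0,0,0],"angular": [0,0,0],"claw": 255},
    {"translation": [0,0,0],"angular": [0,0,0],"claw": 255},
    {"translation": [0,0,0],"angular": [0,0,0],"claw": 255},
    {"translation": [0,0,0],"angular": [0,0,0],"claw": 255},
    {"translation": [0,0,0],"angular": [0,0,0],"claw": 255},
  ],
)

```text
time_s: 37.5
ee_pos: [409.6, 266.6, 105.5]
orientation: [[1.0, -0.002, 0.0], [-0.002, -1.0, -0.0], [0.0, 0.0, -1.0]]
ft_force: [0.3, 0.3, -2.0]
grip_width: 0.241
grip_force: 45.0
```

```bash
python3 q.py; python3 - <<'E'
import cv2
cv2.imwrite("pics/m.png",cv2.resize(cv2.imread("pics/sideq.png")[165:225,225:305],(800,600),interpolation=2))
E
```

```text
shift [52.4 -1.5 -0.5] turn [ 0.    -0.    -0.002] at [409.6 266.6 105.5] yaw -0.1
side held: n 120 x pct [441. 503.] z by x [(435, np.float64(102.5)), (455, np.float64(103.3)), (475, np.float64(102.4)), (495, np.float64(103.2))]
side knob 36 [522.8 260.7 134.4]
side 0.56 118 257 274 175 205 [520. 238.  84.]
side 0.52 140 238 260 183 190 [467. 262. 100.]
side 0.47 104 248 270 194 199 [497. 236.  64.]
side 0.2 376 249 282 200 216 [518. 208.  19.]
top knob 0
```

View pics/m.png

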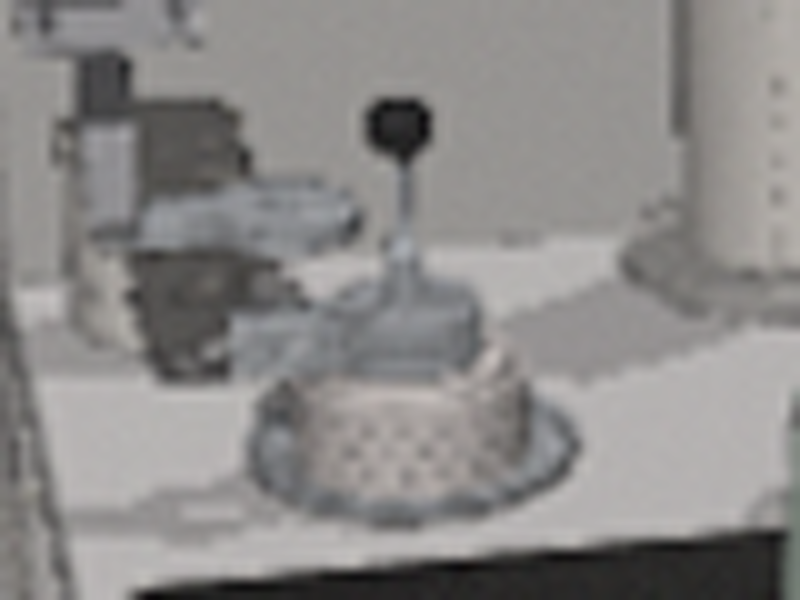

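>>> play_rows(
  moves=[
    {"translation": [6,-1.5,-2],"angular": [0,0,0],"claw": 255},
    {"translation": [13,-1.5,-2],"angular": [0,0,0],"claw": 255},
    {"translation": [20,-1.5,-2],"angular": [0,0,0],"claw": 255},
    {"translation": [27,-1.5,-2],"angular": [0,0,0],"claw": 255},
    {"translation": [33,-1.5,-2],"angular": [0,0,0],"claw": 255},
  ],
)

```text
time_s: 38.33
ee_pos: [442.9, 268.8, 107.3]
orientation: [[1.0, -0.0, -0.0], [-0.0, -1.0, -0.0], [-0.0, 0.0, -1.0]]
ft_force: [-0.1, 0.7, -1.9]
grip_width: 0.246
grip_force: 45.0
```

>>> play_rows(
  moves=[
    {"translation": [5,0,0],"angular": [0,0,0],"claw": 255},
    {"translation": [10,0,0],"angular": [0,0,0],"claw": 255},
    {"translation": [14,0,0],"angular": [0,0,0],"claw": 255},
    {"translation": [16,0,0],"angular": [0,0,0],"claw": 255},
    {"translation": [16,0,0],"angular": [0,0,0],"claw": 255},
  ],
)

```text
time_s: 38.95
ee_pos: [458.4, 268.8, 107.4]
orientation: [[1.0, -0.0, -0.0], [-0.0, -1.0, -0.0], [-0.0, 0.0, -1.0]]
ft_force: [-0.4, 0.6, -1.9]
grip_width: 0.244
grip_force: 45.0
```

>>> play_rows(
  moves=[
    {"translation": [0,0,6],"angular": [0,0,0],"claw": 255},
    {"translation": [0,0,12],"angular": [0,0,0],"claw": 255},
    {"translation": [0,0,17],"angular": [0,0,0],"claw": 255},
    {"translation": [0,0,22],"angular": [0,0,0],"claw": 255},
    {"translation": [0,0,26],"angular": [0,0,0],"claw": 255},
  ],
)

```text
time_s: 39.58
ee_pos: [457.7, 268.9, 81.3]
orientation: [[1.0, -0.0, -0.001], [-0.0, -1.0, -0.0], [-0.001, 0.0, -1.0]]
ft_force: [-0.9, 0.3, -3.8]
grip_width: 0.243
grip_force: 45.0
```

```bash
python3 f.py
```

```text
[-1.5  1.5 -3.2]
shift [ 2.5  0.7 34.6] turn [ 0.     0.002 -0.   ] at [457.6 268.7  80.6] yaw -0.0
```

>>> play_rows(
  moves=[
    {"translation": [-1,0,1],"angular": [0,0,0],"claw": 255},
    {"translation": [-1,0,4],"angular": [0,0,0],"claw": 255},
    {"translation": [-1,0,7],"angular": [0,0,0],"claw": 255},
    {"translation": [-1,0,10],"angular": [0,0,0],"claw": 255},
    {"translation": [-1,0,10],"angular": [0,0,0],"claw": 255},
  ],
)

```text
time_s: 40.35
ee_pos: [457.5, 268.8, 71.3]
orientation: [[1.0, -0.0, 0.0], [-0.0, -1.0, -0.0], [0.0, 0.0, -1.0]]
ft_force: [-2.5, 0.6, -0.8]
grip_width: 0.243
grip_force: 45.0
```

>>> play_rows(
  moves=[
    {"translation": [0,0,0.5],"angular": [0,0,0],"claw": 255},
    {"translation": [0,0,1],"angular": [0,0,0],"claw": 255},
    {"translation": [0,0,1.5],"angular": [0,0,0],"claw": 255},
    {"translation": [0,0,2],"angular": [0,0,0],"claw": 255},
    {"translation": [0,0,2],"angular": [0,0,0],"claw": 255},
  ],
)

```text
time_s: 40.98
ee_pos: [457.5, 268.8, 69.5]
orientation: [[1.0, -0.0, 0.0], [-0.0, -1.0, -0.0], [0.0, 0.0, -1.0]]
ft_force: [-2.1, -0.1, 1.1]
grip_width: 0.246
grip_force: 45.0
```

```bash
python3 f.py
```

```text
[-1.6  1.6 -0.1]
shift [ 2.5  0.8 23.5] turn [ 0. -0. -0.] at [457.5 268.8  69.5] yaw -0.0
```

>>> play_rows(
  moves=[
    {"translation": [0,0,1],"angular": [0,0,0],"claw": 255},
    {"translation": [0,0,1],"angular": [0,0,0],"claw": 165},
    {"translation": [0,0,1],"angular": [0,0,0],"claw": 165},
    {"translation": [0,0,-25],"angular": [0,0,0],"claw": 165},
    {"translation": [-5,0,-60],"angular": [0,0,0],"claw": 165},
  ],
)

```text
time_s: 41.75
ee_pos: [452.4, 268.2, 129.2]
orientation: [[1.0, -0.001, -0.001], [-0.001, -1.0, -0.001], [-0.001, 0.001, -1.0]]
ft_force: [0.1, 0.5, -0.6]
grip_width: 0.351
grip_force: 0.0
```

>>> play_rows(
  moves=[
    {"translation": [-40,0,-30],"angular": [0,0,0],"claw": 200},
    {"translation": [-60,30,-60],"angular": [0,0,0],"claw": 255},
    {"translation": [-60,80,-90],"angular": [0,0,0],"claw": 255},
    {"translation": [-60,130,-90],"angular": [0,0,0],"claw": 255},
    {"translation": [-60,180,-90],"angular": [0,0,0],"claw": 255},
  ],
)

```text
time_s: 42.38
ee_pos: [392.8, 87.1, 220.1]
orientation: [[1.0, 0.001, 0.003], [0.001, -1.0, -0.001], [0.003, 0.001, -1.0]]
ft_force: [0.3, -0.4, -0.2]
grip_width: 0.004
grip_force: 0.0
```

```bash
python3 - <<'E'
from h import *
im,d=snap("side","sider.png"); tp,td=snap("top","topr.png")
a=cv2.resize(im[165:225,235:305,::-1],(400,343),interpolation=2); b=cv2.resize(tp[205:265,180:250,::-1],(400,343),interpolation=2)
c=cv2.resize(im[150:300,270:400,::-1],(400,462),interpolation=2)[:257]; e=cv2.resize(tp[150:270,290:400,::-1],(400,436),interpolation=2)[:257]
cv2.imwrite("pics/n.png",np.vstack([np.hstack([a,b]),np.hstack([c,e])]))
uv,P=cloud("top",td)
L=P[(P[:,0]>570)&(P[:,0]<660)&(P[:,1]>-340)&(P[:,1]<-30)&(P[:,2]>60)&(P[:,2]<170)]; print("lid",len(L),np.percentile(L,[2,50,98],axis=0).round())
B=P[(P[:,0]>640)&(P[:,0]<760)&(P[:,1]>-260)&(P[:,1]<-110)&(P[:,2]>20)];print("behind lid",len(B),B.mean(0).round() if len(B) else "", B.max(0).round() if len(B) else "")
uv,P=cloud("side",d)
B=P[(P[:,0]>625)&(P[:,0]<760)&(P[:,1]>-280)&(P[:,1]<-90)&(P[:,2]>20)];print("behind lid side",len(B),np.percentile(B,[5,50,95],axis=0).round() if len(B) else "")
print("pot/objects x>600",[(int(y),P[(P[:,1]>=y)&(P[:,1]<y+40)&(P[:,2]>30)&(P[:,0]>625)][:,0].min().round() if len(P[(P[:,1]>=y)&(P[:,1]<y+40)&(P[:,2]>30)&(P[:,0]>625)]) else None) for y in range(-340,140,40)])
s=robot.state();print(s["q"],s["time_s"]); go(670,-190,200,-2.6)
E
```

```text
lid 1154 [[ 604. -330.   62.]
 [ 618. -192.  103.]
 [ 629.  -56.  144.]]
behind lid 0  
behind lid side 8 [[ 626. -161.  133.]
 [ 627. -127.  135.]
 [ 628. -101.  136.]]
pot/objects x>600 [(-340, np.float64(968.0)), (-300, np.float64(967.0)), (-260, np.float64(968.0)), (-220, np.float64(968.0)), (-180, np.float64(626.0)), (-140, np.float64(626.0)), (-100, np.float64(625.0)), (-60, np.float64(626.0)), (-20, np.float64(742.0)), (20, np.float64(742.0)), (60, np.float64(746.0)), (100, np.float64(756.0))]
[ 4.17523719e-02 -4.33128808e-04  1.80542015e+00 -3.11863060e-03
  1.33549541e+00  1.61948844e+00] 42.475
shift [279.1 272.9  20.9] turn [ 0.003 -0.001  0.039] at [392.6  84.7 219.7] yaw -0.4
```

View pics/n.png

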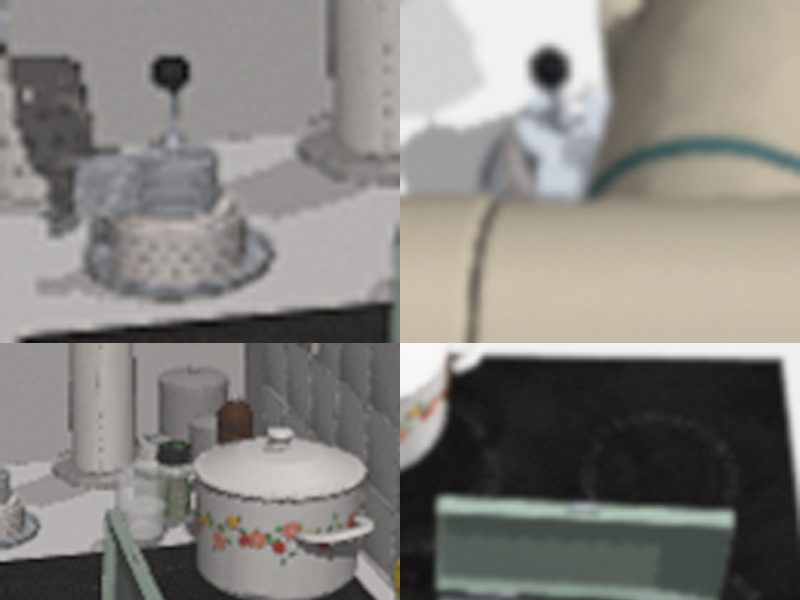

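>>> play_rows(
  moves=[
    {"translation": [30,28,0],"angular": [0,0,0.02],"claw": 255},
    {"translation": [60,56,0],"angular": [0,0,0.04],"claw": 255},
    {"translation": [90,84,5],"angular": [0,0,0.04],"claw": 255},
    {"translation": [120,112,10],"angular": [0,0,0.04],"claw": 255},
    {"translation": [150,140,10],"angular": [0,0,0.04],"claw": 255},
  ],
)

```text
time_s: 43.1
ee_pos: [543.5, -51.3, 208.7]
orientation: [[0.999, -0.04, -0.0], [-0.04, -0.999, 0.0], [-0.0, -0.0, -1.0]]
ft_force: [-0.8, -0.3, 1.2]
grip_width: 0.004
grip_force: 0.0
```

>>> play_rows(
  moves=[
    {"translation": [28,28,0],"angular": [0,0,0],"claw": 255},
    {"translation": [56,57,0],"angular": [0,0,0],"claw": 255},
    {"translation": [84,86,5],"angular": [0,0,0],"claw": 255},
    {"translation": [112,115,10],"angular": [0,0,0],"claw": 255},
    {"translation": [127,131,10],"angular": [0,0,0],"claw": 255},
  ],
)

```text
time_s: 43.72
ee_pos: [665.6, -187.8, 197.8]
orientation: [[0.999, -0.041, -0.001], [-0.041, -0.999, 0.0], [-0.001, -0.0, -1.0]]
ft_force: [0.7, -0.1, 0.4]
grip_width: 0.005
grip_force: 0.0
```

>>> play_rows(
  moves=[
    {"translation": [0,0,0],"angular": [0,0,0],"claw": 255},
    {"translation": [0,0,20],"angular": [0,0,0],"claw": 255},
    {"translation": [0,0,45],"angular": [0,0,0],"claw": 255},
    {"translation": [0,0,70],"angular": [0,0,0],"claw": 255},
    {"translation": [0,0,72],"angular": [0,0,0],"claw": 255},
  ],
)

```text
time_s: 44.35
ee_pos: [662.1, -185.1, 125.6]
orientation: [[0.999, -0.039, -0.004], [-0.039, -0.999, 0.002], [-0.004, -0.002, -1.0]]
ft_force: [-0.0, 0.2, 0.2]
grip_width: 0.006
grip_force: 0.0
```

```bash
python3 -c "
from h import *
go(629,-192,128,-2.6); print(robot.state()['ft_force'])"
```

```text
shift [-32.8   8.2  -2.2] turn [-0.002  0.004  0.006] at [ 662.1 -185.1  125.6] yaw -2.2
[-0.00890637  0.18971594  0.15601345]
```

>>> play_rows(
  moves=[
    {"translation": [-15,6,0],"angular": [0,0,0],"claw": 255},
    {"translation": [-28,6,0],"angular": [0,0,0],"claw": 255},
    {"translation": [-40,6,0],"angular": [0,0,0],"claw": 255},
    {"translation": [-52,6,0],"angular": [0,0,0],"claw": 255},
    {"translation": [-65,6,0],"angular": [0,0,0],"claw": 255},
  ],
)

```text
time_s: 44.98
ee_pos: [598.2, -190.7, 128.0]
orientation: [[0.999, -0.04, 0.001], [-0.04, -0.999, -0.0], [0.001, 0.0, -1.0]]
ft_force: [1.6, 0.6, 0.3]
grip_width: 0.007
grip_force: 0.5
```

>>> play_rows(
  moves=[
    {"translation": [-18,0,3],"angular": [0,0,0],"claw": 255},
    {"translation": [-34,0,9],"angular": [0,0,0],"claw": 255},
    {"translation": [-50,0,17],"angular": [0,0,0],"claw": 255},
    {"translation": [-64,0,28],"angular": [0,0,0],"claw": 255},
    {"translation": [-77,0,41],"angular": [0,0,0],"claw": 255},
  ],
)

```text
time_s: 45.6
ee_pos: [520.6, -187.3, 86.4]
orientation: [[0.999, -0.04, -0.0], [-0.04, -0.999, -0.0], [-0.0, 0.0, -1.0]]
ft_force: [0.7, -0.7, 0.3]
grip_width: 0.005
grip_force: 0.5
```

```bash
python3 - <<'E'
from h import *
s=robot.state();print(s["ft_force"]); go(493,-186,32,-2.6)
im,d=robot.snapshot("side");uv,P=cloud("side",d);h=cv2.cvtColor(im,cv2.COLOR_RGB2HSV)[uv[:,1],uv[:,0]]
g=(h[:,0]>40)&(h[:,0]<95)&(h[:,1]>20)&(h[:,2]>60)&(P[:,0]>440)&(P[:,0]<660)&(P[:,1]<-30)&(P[:,1]>-360)&(P[:,2]>0)&(P[:,2]<180)
G=P[g];print(len(G),np.percentile(G,[2,50,98],axis=0).round())
E
```

```text
[ 0.65401547 -0.6506064   0.3459718 ]
shift [-27.6  -0.2  54.4] turn [0.    0.    0.005] at [ 520.6 -187.3   86.4] yaw -2.3
303 [[ 490. -341.   20.]
 [ 528. -326.   64.]
 [ 608.  -67.   90.]]
```

Lid follows (front edge at about z 90). Continue down and press.

>>> play_rows(
  moves=[
    {"translation": [-10,0,14],"angular": [0,0,0],"claw": 255},
    {"translation": [-16,0,25],"angular": [0,0,0],"claw": 255},
    {"translation": [-21,0,36],"angular": [0,0,0],"claw": 255},
    {"translation": [-24,0,47],"angular": [0,0,0],"claw": 255},
    {"translation": [-26,0,54],"angular": [0,0,0],"claw": 255},
  ],
)

```text
time_s: 46.28
ee_pos: [495.8, -186.4, 32.5]
orientation: [[0.999, -0.04, 0.0], [-0.04, -0.999, 0.0], [0.0, -0.0, -1.0]]
ft_force: [-0.4, -0.0, 2.0]
grip_width: -0.0
grip_force: 1.0
```

>>> play_rows(
  moves=[
    {"translation": [0,0,1],"angular": [0,0,0],"claw": 255},
    {"translation": [0,0,2],"angular": [0,0,0],"claw": 255},
    {"translation": [0,0,3],"angular": [0,0,0],"claw": 255},
    {"translation": [0,0,4],"angular": [0,0,0],"claw": 255},
    {"translation": [0,0,5],"angular": [0,0,0],"claw": 255},
  ],
)

```text
time_s: 46.9
ee_pos: [495.7, -186.5, 27.5]
orientation: [[0.999, -0.04, -0.0], [-0.04, -0.999, -0.0], [-0.0, 0.0, -1.0]]
ft_force: [-1.1, 0.2, 1.7]
grip_width: 0.005
grip_force: 0.7
```

```bash
python3 f.py
```

```text
[-0.7  0.3  1.3]
shift [ -53.9 -452.7  -18.6] turn [ 0.    0.   -0.04] at [ 495.8 -186.5   27.5] yaw -2.3
```

>>> play_rows(
  moves=[
    {"translation": [0,0,0.5],"angular": [0,0,0],"claw": 255},
    {"translation": [0,0,1],"angular": [0,0,0],"claw": 255},
    {"translation": [0,0,1.5],"angular": [0,0,0],"claw": 255},
    {"translation": [0,0,2],"angular": [0,0,0],"claw": 255},
    {"translation": [0,0,2.5],"angular": [0,0,0],"claw": 255},
  ],
)

```text
time_s: 47.68
ee_pos: [495.5, -186.5, 25.5]
orientation: [[0.999, -0.04, -0.0], [-0.04, -0.999, -0.0], [-0.0, 0.0, -1.0]]
ft_force: [-3.2, 0.2, 7.4]
grip_width: 0.007
grip_force: 3.9
```

```bash
python3 f.py
```

```text
[-3.   0.   7.5]
shift [ -53.7 -452.6  -20.5] turn [ 0.    0.   -0.04] at [ 495.6 -186.4   25.5] yaw -2.3
```

>>> play_rows(
  moves=[
    {"translation": [0,0,0.5],"angular": [0,0,0],"claw": 255},
    {"translation": [0,0,1],"angular": [0,0,0],"claw": 255},
    {"translation": [0,0,1.5],"angular": [0,0,0],"claw": 255},
    {"translation": [0,0,1.5],"angular": [0,0,0],"claw": 255},
    {"translation": [0,0,1.5],"angular": [0,0,0],"claw": 255},
  ],
)

```text
time_s: 48.45
ee_pos: [495.5, -186.5, 24.8]
orientation: [[0.999, -0.04, -0.0], [-0.04, -0.999, -0.0], [-0.0, 0.0, -1.0]]
ft_force: [-4.2, 1.1, 12.7]
grip_width: 0.002
grip_force: 6.3
```

>>> play_rows(
  moves=[
    {"translation": [0,0,0],"angular": [0,0,0],"claw": 255},
    {"translation": [0,0,-5],"angular": [0,0,0],"claw": 255},
    {"translation": [0,0,-15],"angular": [0,0,0],"claw": 255},
    {"translation": [0,0,-30],"angular": [0,0,0],"claw": 255},
    {"translation": [0,0,-30],"angular": [0,0,0],"claw": 255},
  ],
)

```text
time_s: 49.08
ee_pos: [497.2, -187.1, 54.9]
orientation: [[0.999, -0.04, 0.003], [-0.04, -0.999, -0.002], [0.003, 0.002, -1.0]]
ft_force: [0.2, 1.0, 0.8]
grip_width: 0.006
grip_force: 0.0
```

```bash
cat > l.py <<'E'
from h import *
s=robot.state();print(s["ft_force"])
im,d=snap("side","sidel.png");uv,P=cloud("side",d);h=cv2.cvtColor(im,cv2.COLOR_RGB2HSV)[uv[:,1],uv[:,0]]
g=(h[:,0]>40)&(h[:,0]<95)&(h[:,1]>20)&(h[:,2]>60)&(P[:,0]>440)&(P[:,0]<660)&(P[:,1]<-30)&(P[:,1]>-360)&(P[:,2]>0)&(P[:,2]<180)
G=P[g];print(len(G),np.percentile(G,[2,50,98],axis=0).round())
T=G[(G[:,1]<-225)&(G[:,1]>-325)]
for x in range(470,610,20):
    q=T[(T[:,0]>=x)&(T[:,0]<x+20)]; print(x,len(q),np.median(q[:,2]).round(1) if len(q) else "")
E
python3 l.py
```

```text
[0.15416517 1.04554955 0.78463317]
1126 [[ 474. -338.   13.]
 [ 544. -219.   25.]
 [ 598.  -64.   29.]]
470 52 26.4
490 43 25.9
510 51 26.3
530 71 26.1
550 70 25.6
570 80 25.6
590 27 23.9
```

>>> play_rows(
  moves=[
    {"translation": [-10,0,-20],"angular": [0,0,0],"claw": 255},
    {"translation": [-20,0,-50],"angular": [0,0,0],"claw": 255},
    {"translation": [-40,10,-100],"angular": [0,0,0],"claw": 255},
    {"translation": [-60,20,-140],"angular": [0,0,0],"claw": 255},
    {"translation": [-60,20,-150],"angular": [0,0,0],"claw": 255},
  ],
)

```text
time_s: 49.75
ee_pos: [435.3, -205.0, 205.8]
orientation: [[0.999, -0.042, 0.004], [-0.042, -0.999, -0.003], [0.004, 0.002, -1.0]]
ft_force: [-0.2, 0.5, -1.6]
grip_width: 0.006
grip_force: 0.0
```

```bash
python3 l.py; python3 - <<'E'
from h import *
a=cv2.imread("pics/sider.png").astype(int);b=cv2.imread("pics/sidel.png").astype(int)
print("stack change",np.abs(a-b)[175:220,245:285].mean(), "mug/glass",np.abs(a-b)[175:215,305:328].mean())
im,d=robot.snapshot("top");uv,P=cloud("top",d)
print("onion",[ (r["score"],atz("side",r["xy"],25)[0].round()) for r in robot.recognise("onion","side")][:1])
E
```

```text
[-0.19220525  0.45733335 -1.58536782]
1307 [[ 473. -337.   14.]
 [ 539. -213.   25.]
 [ 598.  -62.   30.]]
470 47 25.8
490 53 26.4
510 64 26.3
530 77 25.9
550 83 26.3
570 78 25.3
590 28 24.2
stack change 31.811481481481483 mug/glass 5.540942028985508
onion [(0.64, array([ 450., -534.,   25.]))]
```

>>> play_rows(
  moves=[
    {"translation": [-30,0,0],"angular": [0,0,0],"claw": 255},
    {"translation": [-70,0,0],"angular": [0,0,0],"claw": 255},
    {"translation": [-110,0,0],"angular": [0,0,0],"claw": 255},
    {"translation": [-140,0,0],"angular": [0,0,0],"claw": 255},
    {"translation": [-140,0,0],"angular": [0,0,0],"claw": 255},
  ],
)

```text
time_s: 50.52
ee_pos: [293.6, -197.1, 201.8]
orientation: [[0.999, -0.042, -0.002], [-0.042, -0.999, 0.003], [-0.003, -0.003, -1.0]]
ft_force: [-0.3, -0.1, 0.4]
grip_width: 0.003
grip_force: 0.0
```

```bash
python3 l.py|head -2; python3 - <<'E'
from h import *
a=cv2.imread("pics/sider.png").astype(int);b=cv2.imread("pics/sidel.png").astype(int)
d=np.abs(a-b).mean(2)[170:225,240:290]; print("stack change",d.mean().round(1),np.percentile(d,95).round(1))
print("by block",d[:55,:50].reshape(11,5,10,5).mean((1,3)).round(0).astype(int))
E
```

```text
[-0.27405612 -0.06843206  0.40766932]
1223 [[ 473. -338.   15.]
stack change 5.5 21.8
by block [[ 7  4  3  2  3  3  2  2  3  3]
 [34  8  3  2  2  2  2  2  3  3]
 [ 6  2  2  2  2  2  3  3  3  3]
 [ 2  9 14  3  2  3  2  2  3  3]
 [ 4  8  5  2  2  2  3  3  3  2]
 [47  2  2  2  2  2  2  3  2  3]
 [46 20  2  3  2  2  3  3  2  3]
 [65 13  2  3  2  3  2  2  2  3]
 [60  4  2  2  2  3  2  2  3  4]
 [23  3  3  2  3  2  2  3  3  3]
 [ 4  3  2  2  3  2  2  2  2  3]]
```

Stack is unchanged (only the shadow and gripper edge differ), and the lid is flat. Handing in.

```bash
python3 -c "
from cell import robot
print(robot.finish_job())"
```

```text
the job is handed in; nothing more can be done
None
```

The job is handed in with the follower seated in the mould, all three weights present stacked on its stem, the lid shut and holding, and the mug, glass and onion left where they were; no verdict came back.

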